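# Pad the bar, then hover the oblong planter over its packing pocket

### The arm

A 6-joint arm with a two-finger parallel gripper is mounted at the origin on the work surface. World frame = base frame: x ahead of the robot, y to its left, z up, the work surface at z = 0. Lengths are in mm, angles in rad, forces in N, time in s.
With the tool pointing down it reaches from about 350 to 775 mm from the base axis. Payload 7.3 kg.
Tool frame: the origin (TCP) lies between the finger pads; the fingertips stand tcp_to_tips ahead of it and the grasp point (between the pads) lies 5 mm behind it (tcp_to_tips is the distance from the TCP to the fingertips, in mm); z points along the fingers, x is the direction in which the jaws open and shut, and the axes are right-handed (so a half turn about z gives the same grasp; the last joint's range is limited). The gripper opens to 92 mm and grips with 3 to 60 N. Pads are 19 mm wide; open, the fingers measure 130 mm over their backs; the gripper's body (75 mm by 190 mm) begins 47 mm behind the grasp point.
Start: joints at [-0.146, 0.342, 1.524, -0, 1.275, -0.146], TCP at [525.018, 0.02, 240.741] pointing down, gripper open.
Joint ranges: [-2.53, 2.53], [-0.77, 2.02], [0.04, 2.7], [-1, 4.14], [0.28, 2.66], [-3.11, 3.11]. Speed limits (rad/s): [2.57, 2.57, 3.14, 3.14, 3.14, 3.14].

### API

Orientations are given as [roll, pitch, yaw] about the fixed x, y, z axes, in that order (R = Rz(yaw) Ry(pitch) Rx(roll)).
In Python, from plant import * gives the robot as it stands.
- The arm moves only by the tool drive_tool, never from a script. Its argument "deltas" is a list of rows, each an object of numbers: "hand": the gripper's target within -1 to 1 (shut at 1, half-way at 0, fully open at -1); "tx", "ty", "tz": the shift along the tool's x, y, z each as a share of 4 cm, from -1 to 1; "wx", "wy", "wz": the turn, a rotation vector about the tool's x, y, z each as a share of 5 degrees, from -1 to 1. In form: [{"hand": .., "tx": .., "ty": .., "tz": .., "wx": .., "wy": .., "wz": ..}, ...]. A call has 1 to 20 rows; each row shifts and turns the commanded pose from where the row before left it, along the tool's axes as they then stand; what a row does not reach is not made up. A row lasts 1/12 s, in which the tool goes at most 41.7 mm and 7.16 degrees, less where a joint would pass 70% of its speed; a pose out of reach is approached as far as the arm can. A call with a number of a shift or a turn outside -1 to 1 is refused whole. A call with a gripper value outside its range is refused whole. The fingers move at their own pace and stop on an object; the grip force is fixed at half the most. Time passes only in rows, so rows that do not move let the fingers close. It gives the time, the measured TCP pose, the force and the opening at its end, in the units of the state.
- get_obs(): the state, without advancing time (a new reading comes with each control period).
- capture(name): name is "scene" or "side" or "wrist"; returns the picture (400x640x3 uint8, red, green, blue); there is no depth.
- camera_model(name): a dict with "fx", "fy", "cx", "cy" (pixels), "rvec" (rotation vector, rad) and "tvec" (3), from world to camera coordinates, as OpenCV has them. Camera axes: x right, y down, z forward; pixel columns grow to the right and rows downward; lengths in mm; the calibration is good to about 2 mm. A picture is of the moment at which its call begins: read the wrist's pose just before it. camera_model takes no time and is no camera call; for the wrist camera it gives the pose at the moment of the call.
- close_job(): hands the job in, once; it reports no verdict.
The state is a dict: "time": time; "joint_positions": joint angles; "dq": joint speeds; "tau": joint torques, N m; "tool_pos": TCP position; "tcp_rot": TCP orientation; "contact_force": force on the tool from outside, world axes, zero at the start; "moment": the same for the moment, N m; "grip_width": finger opening in mm.
Only numpy, scipy, OpenCV 4.12 (cv2) and the standard library are available. Lean on these libraries where they do the work, as an engineer would, in place of code of your own. Each camera call takes 0.05 s, during which the arm holds its last target.

### The job

Hang the U-shaped guard over the steel bar, anywhere between its posts, and let go of it; then lift the oblong planter across the bar right above the guard without touching the bar, and stop with it held level and about 2 cm above the oblong pocket of the off-white packing block, lined up so that it would drop straight in, touching neither packing block at any time. Finish while still holding it there, not set down and not let go, so that the packer can slip a liner underneath; leave everything else where it stands.

Things in the scene. Friction and masses are not known exactly. Their poses are not given: they have to be found in the camera images.
- planter: the oblong terracotta planter, an open rectangular trough 50 mm (own x) by 90 mm (own y) by 55 mm high, walls 6 mm, about 0.26 kg, standing upright on the bench to the robot's left of the bar (+y); origin at the centre of its underside, z up. The same after a half turn.
- guard: the bar guard: rigid black plastic saddle, an upside-down U, 70 mm long (own x, along the bar), 50 mm wide over its legs (own y), 65 mm high, all walls 8 mm; channel 34 mm wide, 57 mm high, open below. Stands on its legs beside the planter (their places swap at random). Origin midway between the legs' lower edges, z up; 0.09 kg. Hung, its origin is 57 mm below the bar's top.
- rail: the fixed guard bar across the bench between the stock side (+y) and the packing side (-y): a level steel bar 18 mm thick running along own x (roughly away from the robot), its top 140 mm above the bench, on two posts (20 mm thick) at own x = -135 and +135 mm with foot plates 50 x 60 mm; origin on the bench under the bar's middle, z up
- rail_top (a point): point on top of the middle of the bar, 140 mm above the bench; axes as the rail's
- tray_oblong: the fixed off-white packing block with the oblong pocket, 110 mm (own x) by 150 mm (own y) by 45 mm high; the pocket in its middle is 70 mm (own x) by 110 mm (own y), 30 mm deep; on the packing side of the bar (-y); origin at the centre of its underside, z up
- tray_oblong_hole0 (a point): centre of the oblong pocket's mouth, level with the block's top face, 45 mm above the bench; axes as the block's
- tray_round: the other fixed off-white packing block, same outside size, but with a round pocket 84 mm across: not the target; the two blocks' places are swapped at random; origin at the centre of its underside
- round_pot: bystander: open round terracotta pot, 80 mm across, 70 mm high; origin at the centre of its underside
- square_pot: bystander: square terracotta pot 66 x 66 x 62 mm high; origin at the centre of its underside
- tape_roll: bystander: roll of tape lying flat, 70 mm across, 24 mm high; origin at the centre of its underside
- dust_brush: bystander: hand brush lying flat on the bench beyond the far end of the bar; origin on the bench under it
- carton: bystander: closed cardboard carton 90 x 70 x 60 mm high; origin at the centre of its underside
- pot_stack: bystander: two round pots nested in a stack, 82 mm across, 130 mm high; origin at the centre of its underside
- spray_jar: bystander: closed jar, 60 mm across, 110 mm high; origin at the centre of its underside
Mind the look-alikes: they are no part of the job. Leave any purple or red look-alike of the planter alone.

How it is judged:
By the outcome, as a careful person would: the job done as asked, in the order asked, and still so for the second after the job is handed in, while the arm keeps its last pose, push and grip.
It also fails if it takes over 66 s, if anything falls off the work surface, if the arm or the gripper's body presses on something with over 40 N, if the wrist force passes 120 N, or if a joint passes its speed limit or range.

## Working session

There is one attempt and no reset: what is moved stays moved. The work goes in short steps, Python scripts to look and compute and a tool call to move; the robot and the scene stay as the last step left them, time stands still between calls to the robot, and variables do not carry over. Pictures are saved under pics/ and viewed, and the job is handed in when it is done.

Besides the shell and the picture viewer there is one more tool, called after "Call:" in YAML: its name, and indented under it one key for each argument. drive_tool: Moves the arm, as the interface text tells. Its arguments: {"type":"object","properties":{"deltas":{"type":"array","items":{"type":"object","properties":{"hand":{"type":"number"},"tx":{"type":"number"},"ty":{"type":"number"},"tz":{"type":"number"},"wx":{"type":"number"},"wy":{"type":"number"},"wz":{"type":"number"}}}}},"required":["deltas"]}

```bash
mkdir -p pics; cat > h.py <<'E'
from plant import *
import numpy as np, cv2
def save(n,f):
    im=capture(n); cv2.imwrite('pics/'+f,im[:,:,::-1]); return im
def cam(n):
    c=camera_model(n); K=np.array([[c['fx'],0,c['cx']],[0,c['fy'],c['cy']],[0,0,1.]])
    R,_=cv2.Rodrigues(np.array(c['rvec'],float)); return K,R,np.array(c['tvec'],float).ravel()
def back(n,uv,z,c=None):
    K,R,t=c or cam(n); d=R.T@np.linalg.inv(K)@np.array([uv[0],uv[1],1.]); o=-R.T@t
    return o+d*(z-o[2])/d[2]
def proj(n,P,c=None):
    K,R,t=c or cam(n); p=(K@(R@np.array(P,float).reshape(-1,3).T+t[:,None])).T; return p[:,:2]/p[:,2:]
E
python3 - <<'E'
from h import *
print(get_obs())
for n in('scene','side','wrist'):
    save(n,n+'0.png'); K,R,t=cam(n); print(n,K[0,0],(-R.T@t).round(), R.round(2).tolist())
E
```

```text
{'time': 0.0, 'joint_positions': array([-1.45980699e-01,  3.42735313e-01,  1.52502592e+00, -2.43844674e-05,
        1.27539745e+00, -1.46004057e-01]), 'dq': array([ 8.11816263e-04,  5.02623401e-04, -2.29559317e-04, -9.52206813e-04,
        2.73718314e-04,  1.10962336e-05]), 'tau': array([ 7.61924657e-04, -4.31245601e+01, -2.44219762e+01,  7.17750052e-02,
        5.59406646e-02, -1.04314388e-04]), 'tool_pos': array([5.24609337e+02, 8.26593217e-02, 2.40035308e+02]), 'tcp_rot': array([-3.14138789e+00,  1.55275518e-03,  3.06335021e-05]), 'contact_force': array([ 0.41539396, -0.47867655, -0.35446284]), 'moment': array([-0.00527452,  0.01540033,  0.01234983]), 'grip_width': 91.84606601696197}
scene 497.0077509261661 [1410. -912. 1355.] [[0.73, 0.69, -0.01], [0.48, -0.52, -0.7], [-0.49, 0.51, -0.71]]
side 505.92695768152635 [ 408. 1215.  970.] [[-0.99, -0.12, 0.01], [-0.08, 0.56, -0.82], [0.09, -0.82, -0.57]]
wrist 339.51433937048796 [524.  80. 383.] [[1.0, 0.0, -0.0], [0.0, -0.96, 0.29], [-0.0, -0.29, -0.96]]
```

View pics/scene0.png

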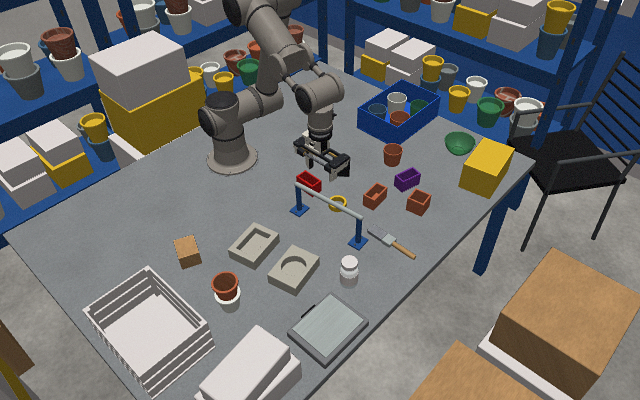

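View pics/side0.png

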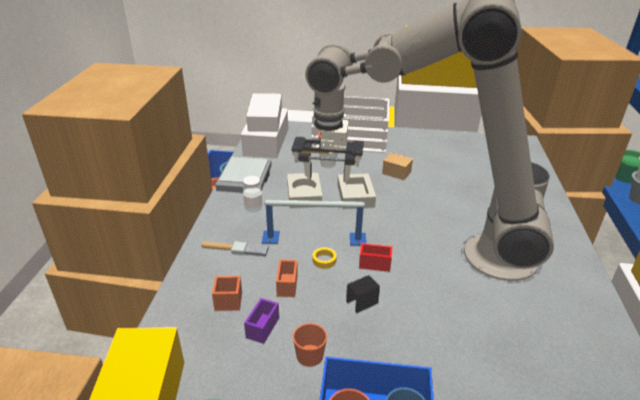

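View pics/wrist0.png

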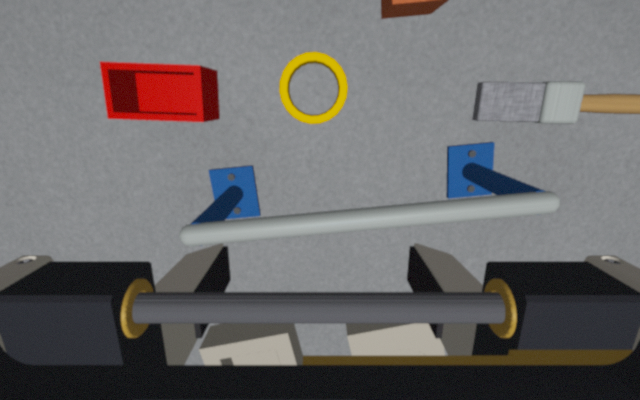

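The scene view shows the oblong-pocket block at (253,245), the round one at (293,270), and the bar between posts at (298,190) and (360,225). In the side view the terracotta planter is at (287,278), the black guard at (363,293), and the red and purple look-alikes at (376,257) and (262,320). I'll enlarge these for corners.

```bash
python3 - <<'E'
import cv2
s=cv2.imread('pics/side0.png'); c=cv2.imread('pics/scene0.png')
def crop(im,x0,y0,w,h,k,f): cv2.imwrite('pics/'+f,cv2.resize(im[y0:y0+h,x0:x0+w],None,fx=k,fy=k,interpolation=cv2.INTER_CUBIC))
crop(s,260,240,130,80,6,'s_c1.png')
crop(c,220,170,160,120,5,'c_c1.png')
crop(s,250,165,130,90,6,'s_c2.png')
E
```

```text
(no output)
```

View pics/s_c1.png

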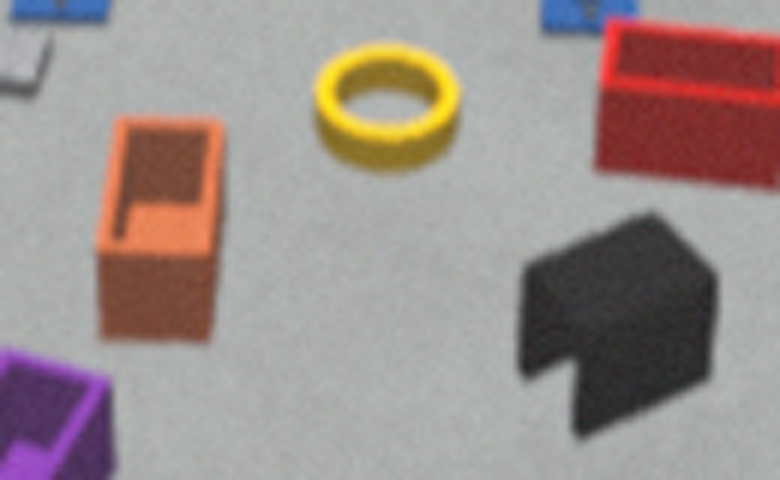

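View pics/c_c1.png

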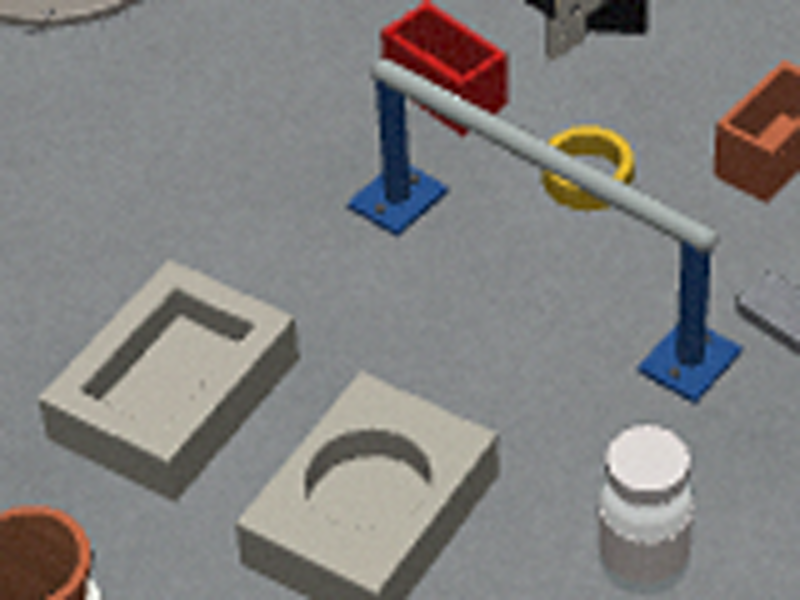

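View pics/s_c2.png

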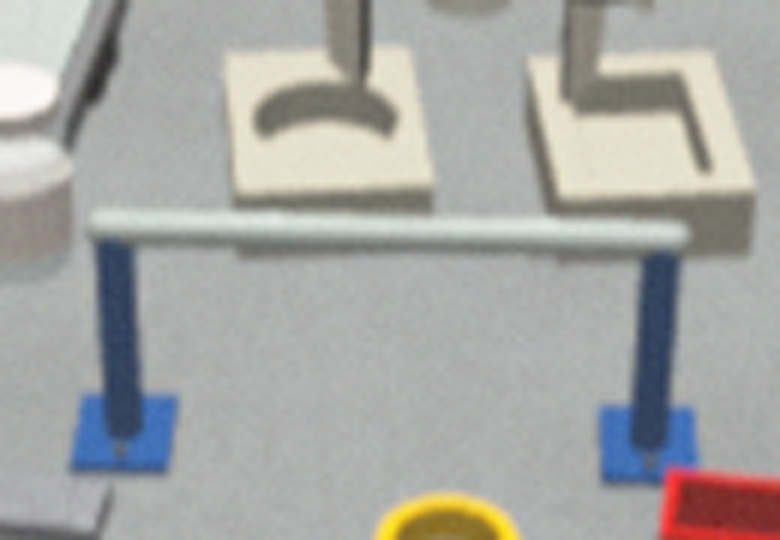

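```bash
cat > fit.py <<'E'
from h import *
from scipy.optimize import least_squares
S=lambda u,v,x0,y0,k:((u+.5)/k-.5+x0,(v+.5)/k-.5+y0)
def fit(obs,cams,g):
    # obs: list (camname, uv, list of candidate local pts)
    def pts(p,L): c,s=np.cos(p[2]),np.sin(p[2]); L=np.array(L,float).reshape(-1,3); return np.c_[p[0]+c*L[:,0]-s*L[:,1],p[1]+s*L[:,0]+c*L[:,1],L[:,2]]
    def res(p):
        r=[]
        for n,uv,L in obs:
            r+=list((proj(n,pts(p,[L]),cams[n])[0]-uv))
        return np.array(r)
    s=least_squares(res,g,x_scale=[10,10,.1]); return s.x,res(s.x).reshape(-1,2)
E
cat > m1.py <<'E'
from fit import *
cams={n:cam(n) for n in('scene','side')}
a=lambda u,v:S(u,v,260,240,6); b=lambda u,v:S(u,v,220,170,5); c=lambda u,v:S(u,v,250,165,6)
s='side';q='scene'
# side view: image x ~ -X, image down ~ +Y
P=[(s,a(115,118),(25,-45,55)),(s,a(226,119),(-25,-45,55)),(s,a(214,253),(-25,45,55)),(s,a(97,249),(25,45,55)),(s,a(102,340),(25,45,0)),(s,a(208,342),(-25,45,0))]
print('planter',*fit(P,cams,[500,250,0]))
# tray: scene right ~ +X+Y ; down ~ +X -Y
T=[(q,b(172,262),(-55,75,45)),(q,b(298,321),(55,75,45)),(q,b(172,463),(55,-75,45)),(q,b(40,402),(-55,-75,45)),(q,b(178,500),(55,-75,0)),(q,b(298,357),(55,75,0)),
(q,b(178,290),(-35,55,45)),(q,b(252,327),(35,55,45)),(q,b(83,393),(-35,-55,45))]
print('tray',*fit(T,cams,[450,-150,0]))
T2=[(s,c(716,50),(-55,-75,45)),(s,c(754,187),(-55,75,45)),(s,c(560,200),(55,75,45)),(s,c(528,57),(55,-75,45)),(s,c(750,252),(-55,75,0))]
print('tray side',*fit(T2,cams,[450,-150,0]))
print('tray both',*fit(T+T2,cams,[450,-150,0]))
z=6
R1=[(q,b(348,206),(-160,-30,z)),(q,b(447,190),(-110,30,z)),(q,b(398,234),(-110,-30,z)),(q,b(640,368),(110,-30,z)),(q,b(741,348),(160,30,z)),(q,b(695,402),(160,-30,z))]
R2=[(s,c(600,407),(-110,-30,z)),(s,c(693,408),(-160,-30,z)),(s,c(697,482),(-160,30,z)),(s,c(605,483),(-110,30,z)),(s,c(82,396),(160,-30,z)),(s,c(178,396),(110,-30,z)),(s,c(168,470),(110,30,z)),(s,c(72,470),(160,30,z))]
for R in(R1,R2,R1+R2): print('rail',*fit(R,cams,[520,60,0.1]))
# guard: leg open end faces left-down in image (+X,+Y)
G=[(s,a(651,211),(-1,0,0)),]
for nm,(u,v),zz in [('far',(651,211),65),('right',(717,274),65),('left',(525,266),65),('legL',(522,380),0),('legN',(578,438),0),('R',(710,378),0)]: print(nm,back(s,a(u,v),zz,cams[s]))
E
python3 m1.py
```

```text
planter [6.07895490e+02 2.06643673e+02 9.07145919e-02] [[ 0.19577966 -0.44834513]
 [-0.25295934 -0.11673377]
 [-0.52228919 -0.02091263]
 [-0.08076476  0.10798459]
 [-0.1398784   0.10644223]
 [ 0.81332428  0.30619482]]
tray [ 4.49743740e+02 -2.65173523e+02  2.23534393e-01] [[-0.46614668 -0.16449406]
 [-0.35031058 -0.64043784]
 [-0.21802164  0.11248909]
 [ 0.11696489 -0.30246234]
 [ 0.05144203  0.94603229]
 [ 0.59634833  0.49797715]
 [-0.42219876 -0.16353261]
 [ 0.9495554  -0.25568586]
 [-0.25409574 -0.17050199]]
tray side [ 4.48988347e+02 -2.67906434e+02  2.02468671e-01] [[-0.55716528  0.04222042]
 [ 0.37464199  0.26012976]
 [-0.08244963 -0.72412981]
 [ 0.19038264 -0.1328006 ]
 [ 0.0503136   0.54126466]]
tray both [ 4.49527109e+02 -2.65504129e+02  2.16668267e-01] [[-0.39742457 -0.15908051]
 [-0.40000398 -0.4957546 ]
 [-0.52695794  0.15166779]
 [-0.04861843 -0.41235562]
 [-0.25158772  0.98494889]
 [ 0.54779755  0.64230347]
 [-0.40663671 -0.1474985 ]
 [ 0.88776614 -0.15023918]
 [-0.41364182 -0.23773064]
 [-1.06708916  0.2718316 ]
 [ 0.46478908  0.49991017]
 [ 0.04489961 -0.22208271]
 [-
[... 548 characters left out ...]
 5.60668907e+02 -6.46643506e+00  1.00244152e-01] [[ 0.06477725 -0.32273501]
 [ 0.4268654  -0.53697875]
 [ 0.25904486 -0.20765759]
 [-0.2858483  -0.17928195]
 [ 0.64888879 -0.02645875]
 [ 0.32694175 -0.46895705]
 [-0.10436037 -0.26291063]
 [ 0.36482724 -0.09372539]
 [ 0.78258996 -0.37593834]
 [-0.36713714 -0.89159034]
 [ 0.09865506 -0.24100515]
 [ 0.03557621  0.09416815]
 [ 0.0164009  -0.258857  ]
 [-0.43228506 -0.60711454]]
far [389.38884453 207.95590446  65.        ]
right [359.57319447 244.24157996  65.        ]
left [441.81615549 250.1160135   65.        ]
legL [440.12556767 253.48784966   0.        ]
legN [413.45511412 284.91220236   0.        ]
R [357.64950923 241.43605037   0.        ]
```

```bash
cat > m2.py <<'E'
from fit import *
cams={n:cam(n) for n in('scene','side')}
a=lambda u,v:S(u,v,260,240,6);s='side'
G=[(s,a(651,211),(-35,-25,65)),(s,a(717,274),(-35,25,65)),(s,a(525,266),(35,-25,65)),(s,a(522,380),(35,-25,0)),(s,a(578,438),(35,25,0)),(s,a(710,378),(-35,25,0))]
print(*fit(G,cams,[400,247,.67]))
import plant
print([n for n in dir(plant) if not n.startswith('__')]); print(getattr(plant,'tcp_to_tips',None))
# rail_top check vs bar image
r=[560.7,-6.5,.1]; 
for x in(-145,145): print(proj('scene',[[r[0]+x*np.cos(.1),r[1]+x*np.sin(.1),140]]),proj('side',[[r[0]+x*np.cos(.1),r[1]+x*np.sin(.1),140]]))
E
python3 m2.py
```

```text
[400.38121126 246.85402502   0.69451086] [[ 0.00455622 -0.69253136]
 [ 0.81654239 -0.08108265]
 [-0.56110436 -0.07015566]
 [-1.0839972  -1.04250568]
 [ 0.75840414  1.08759961]
 [ 0.03972942  0.60841503]]
['Unreachable', 'camera_model', 'capture', 'close_job', 'get_obs', 'tcp_to_tips']
14.0
[[295.53592639 181.6858997 ]] [[363.76371495 202.31996868]]
[[361.84555012 216.42780991]] [[264.95509161 200.26334783]]
```

Call:
drive_tool:
  deltas:
    - {"hand": -1,"tx": -0.31,"ty": -0.62}
    - {"hand": -1,"tx": -0.31,"ty": -0.62}
    - {"hand": -1,"tx": -0.31,"ty": -0.62}
    - {"hand": -1,"tx": -0.31,"ty": -0.62}
    - {"hand": -1,"tx": -0.31,"ty": -0.62}
    - {"hand": -1,"tx": -0.31,"ty": -0.62}
    - {"hand": -1,"tx": -0.31,"ty": -0.62}
    - {"hand": -1,"tx": -0.31,"ty": -0.62}
    - {"hand": -1,"tx": -0.31,"ty": -0.62}
    - {"hand": -1,"tx": -0.31,"ty": -0.62}
    - {"hand": -1,"wz": 1}
    - {"hand": -1,"wz": 1}
    - {"hand": -1,"wz": 1}
    - {"hand": -1,"wz": 1}
    - {"hand": -1,"wz": 1}
    - {"hand": -1,"wz": 1}
    - {"hand": -1,"wz": 1}
    - {"hand": -1,"wz": 1}
    - {"hand": -1,"wz": 1}
    - {"hand": -1,"wz": 1}

```text
invalid input
```

```bash
python3 - <<'E'
from h import *
o=get_obs();print(o['time'],o['tool_pos'],o['tcp_rot'],o['joint_positions'])
import pickle
pickle.dump(cam('wrist'),open('w1.pkl','wb'))
save('wrist','w1.png')
save('scene','scene1.png')
im=cv2.imread('pics/scene1.png');cv2.imwrite('pics/scene1c.png',cv2.resize(im[140:260,290:450],None,fx=5,fy=5,interpolation=cv2.INTER_CUBIC))
E
```

```text
0.15 [5.24720718e+02 6.83569784e-02 2.40226001e+02] [-3.14142533e+00  1.13513192e-03  2.17733533e-05] [-1.45990637e-01  3.42553032e-01  1.52475068e+00  4.02372295e-07
  1.27543634e+00 -1.46012433e-01]
```

View pics/w1.png

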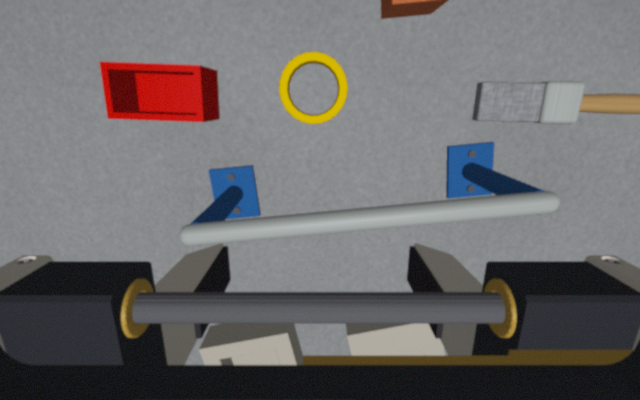

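View pics/scene1c.png

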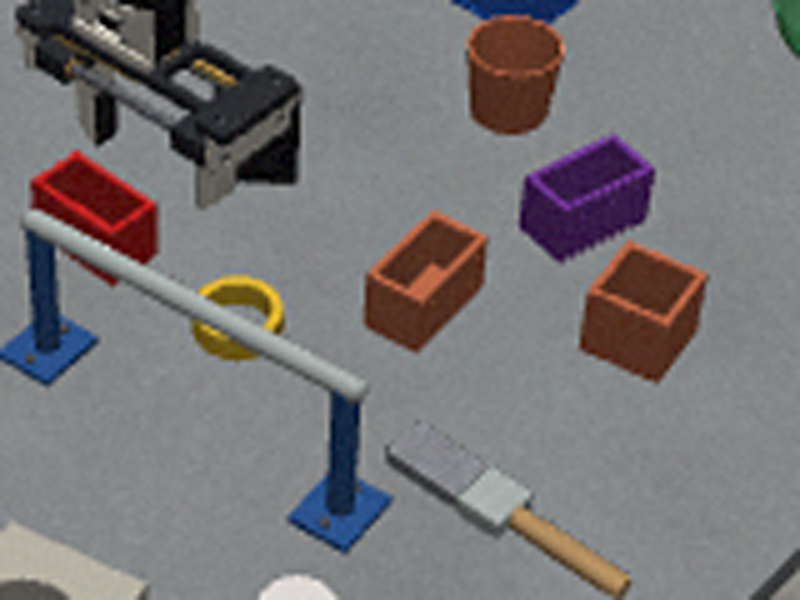

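The arm hasn't moved because the call was refused, probably because every key is required. I'll resend with all the fields.

Call:
drive_tool:
  deltas:
    - {"hand": -1,"tx": -0.31,"ty": -0.62,"tz": 0,"wx": 0,"wy": 0,"wz": 0}
    - {"hand": -1,"tx": -0.31,"ty": -0.62,"tz": 0,"wx": 0,"wy": 0,"wz": 0}
    - {"hand": -1,"tx": -0.31,"ty": -0.62,"tz": 0,"wx": 0,"wy": 0,"wz": 0}
    - {"hand": -1,"tx": -0.31,"ty": -0.62,"tz": 0,"wx": 0,"wy": 0,"wz": 0}
    - {"hand": -1,"tx": -0.31,"ty": -0.62,"tz": 0,"wx": 0,"wy": 0,"wz": 0}
    - {"hand": -1,"tx": -0.31,"ty": -0.62,"tz": 0,"wx": 0,"wy": 0,"wz": 0}
    - {"hand": -1,"tx": -0.31,"ty": -0.62,"tz": 0,"wx": 0,"wy": 0,"wz": 0}
    - {"hand": -1,"tx": -0.31,"ty": -0.62,"tz": 0,"wx": 0,"wy": 0,"wz": 0}
    - {"hand": -1,"tx": -0.31,"ty": -0.62,"tz": 0,"wx": 0,"wy": 0,"wz": 0}
    - {"hand": -1,"tx": -0.31,"ty": -0.62,"tz": 0,"wx": 0,"wy": 0,"wz": 0}
    - {"hand": -1,"tx": 0,"ty": 0,"tz": 0,"wx": 0,"wy": 0,"wz": 1}
    - {"hand": -1,"tx": 0,"ty": 0,"tz": 0,"wx": 0,"wy": 0,"wz": 1}
    - {"hand": -1,"tx": 0,"ty": 0,"tz": 0,"wx": 0,"wy": 0,"wz": 1}
    - {"hand": -1,"tx": 0,"ty": 0,"tz": 0,"wx": 0,"wy": 0,"wz": 1}
    - {"hand": -1,"tx": 0,"ty": 0,"tz": 0,"wx": 0,"wy": 0,"wz": 1}
    - {"hand": -1,"tx": 0,"ty": 0,"tz": 0,"wx": 0,"wy": 0,"wz": 1}
    - {"hand": -1,"tx": 0,"ty": 0,"tz": 0,"wx": 0,"wy": 0,"wz": 1}
    - {"hand": -1,"tx": 0,"ty": 0,"tz": 0,"wx": 0,"wy": 0,"wz": 1}
    - {"hand": -1,"tx": 0,"ty": 0,"tz": 0,"wx": 0,"wy": 0,"wz": 1}
    - {"hand": -1,"tx": 0,"ty": 0,"tz": 0,"wx": 0,"wy": 0,"wz": 1}

```text
time: 1.92
tool_pos: [400.9, 248.0, 240.6]
tcp_rot: [3.141, 0.0, -0.877]
contact_force: [0.8, -0.0, 1.3]
grip_width: 92.1
```

```bash
python3 - <<'E'
from h import *
import pickle
pickle.dump(cam('wrist'),open('w2.pkl','wb'))
im=save('wrist','w2.png')
save('scene','scene2.png')
im=cv2.imread('pics/scene2.png');cv2.imwrite('pics/scene2c.png',cv2.resize(im[140:260,290:450],None,fx=5,fy=5,interpolation=cv2.INTER_CUBIC))
print(get_obs()['joint_positions'])
E
```

```text
[ 3.91172243e-01  2.44133510e-01  1.66348657e+00 -6.90983259e-05
  1.23407235e+00  1.26474549e+00]
```

View pics/w2.png

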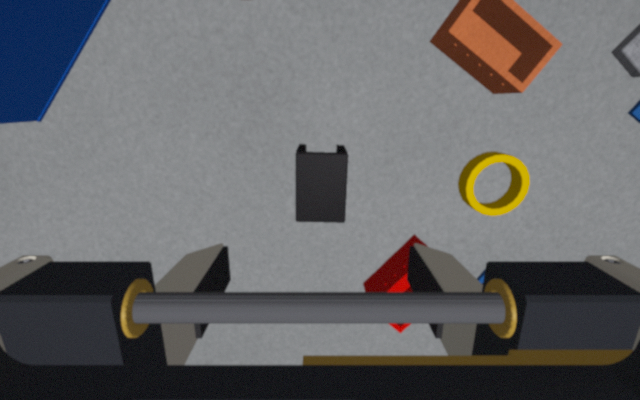

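View pics/scene2c.png

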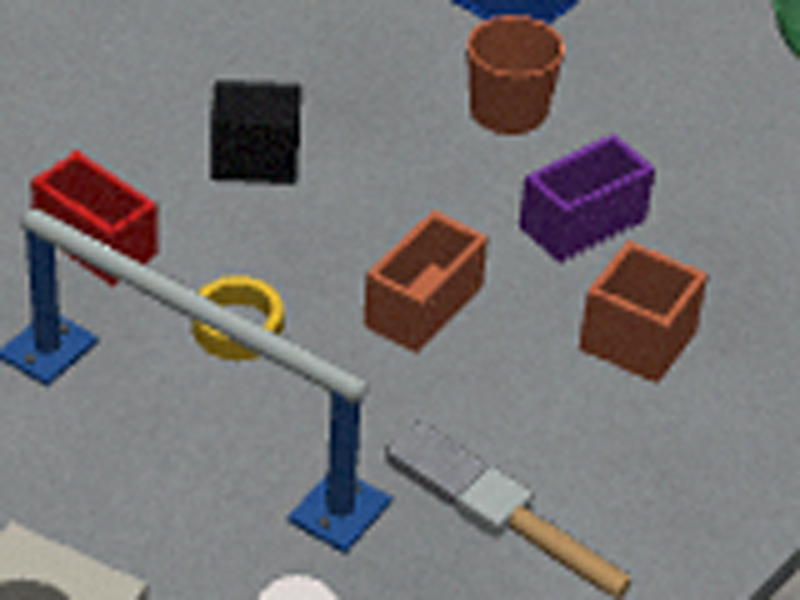

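```bash
python3 - <<'E'
import cv2
im=cv2.imread('pics/w2.png')
cv2.imwrite('pics/w2a.png',cv2.resize(im[130:235,270:375],None,fx=5,fy=5,interpolation=cv2.INTER_CUBIC))
cv2.imwrite('pics/w2b.png',cv2.resize(im[0:110,420:580],None,fx=5,fy=5,interpolation=cv2.INTER_CUBIC))
E
```

```text
(no output)
```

View pics/w2a.png

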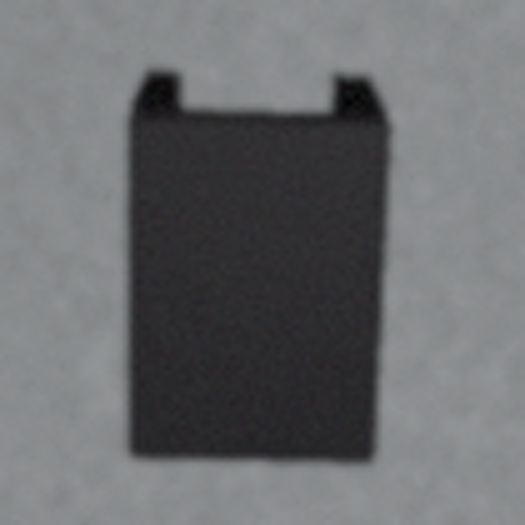

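View pics/w2b.png

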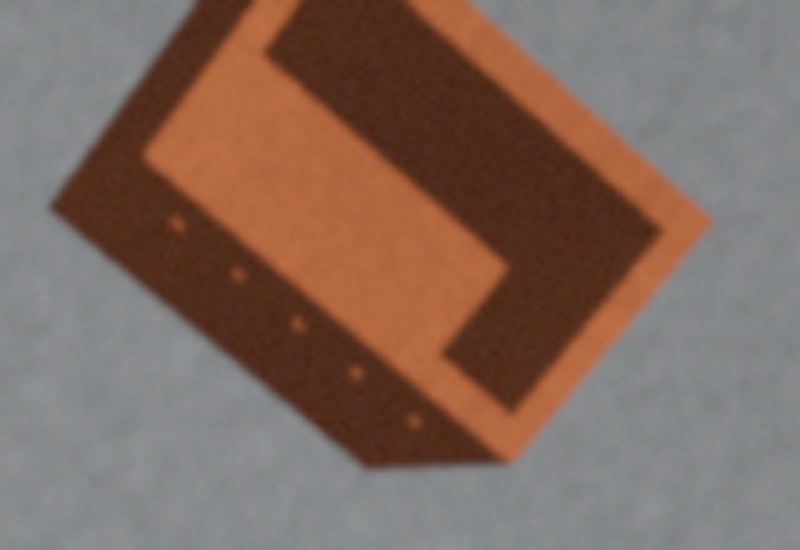

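```bash
cat > m3.py <<'E'
from fit import *
import pickle
cams={n:cam(n) for n in('scene','side')}; cams['w']=pickle.load(open('w2.pkl','rb'))
a=lambda u,v:S(u,v,260,240,6);s='side';q='scene'
g=lambda u,v:S(u,v,270,130,5);p=lambda u,v:S(u,v,420,0,5); c=lambda u,v:S(u,v,290,140,5)
G=[('w',g(131,115),(35,25,65)),('w',g(388,120),(35,-25,65)),('w',g(372,460),(-35,-25,65)),('w',g(131,457),(-35,25,65)),('w',g(148,73),(35,25,0)),('w',g(368,77),(35,-25,0))]
print('guard w',*fit(G,cams,[400,247,.67]))
P=[('w',p(508,462),(-25,-45,55)),('w',p(145,157),(-25,45,55)),('w',p(712,222),(25,-45,55)),('w',p(366,466),(-25,-45,0)),('w',p(50,207),(-25,45,0))]
print('planter w',*fit(P,cams,[600,207,.09]))
P2=[(q,c(366,273),(-25,-45,55)),(q,c(435,212),(-25,45,55)),(q,c(488,238),(25,45,55)),(q,c(421,304),(25,-45,55)),(q,c(417,350),(25,-45,0)),(q,c(366,323),(-25,-45,0)),(q,c(484,282),(25,45,0))]
print('planter q',*fit(P2,cams,[600,207,.09]))
E
python3 m3.py
```

```text
guard w [399.96858601 245.71112716   0.67431655] [[-0.92894817 -0.67205582]
 [ 1.00171195 -0.59921665]
 [ 0.99458148  1.56043981]
 [-0.89939017  1.19685332]
 [-0.40682699 -0.68482926]
 [ 0.21287201 -0.58247466]]
planter w [6.07366210e+02 2.07290483e+02 8.25757929e-02] [[ 0.80759311  0.56303118]
 [-0.56360304 -0.69953581]
 [ 0.73786398 -0.27176416]
 [-0.10232748  0.89941463]
 [-1.00427707 -0.14263647]]
planter q [6.05460506e+02 2.11126585e+02 7.98529607e-02] [[ 0.19771329 -0.11377924]
 [-0.09302125 -0.66324318]
 [ 0.17079119 -0.44589342]
 [ 0.18482982 -0.59843365]
 [ 0.11250649  0.52192037]
 [-0.44000729  0.20204865]
 [-0.1491191   1.07673444]]
```

Call:
drive_tool:
  deltas:
    - {"hand": -1,"tx": 0.025,"ty": 0.05,"tz": 0.4,"wx": 0,"wy": 0,"wz": 0.22}
    - {"hand": -1,"tx": 0,"ty": 0,"tz": 0.6,"wx": 0,"wy": 0,"wz": 0}
    - {"hand": -1,"tx": 0,"ty": 0,"tz": 0.6,"wx": 0,"wy": 0,"wz": 0}
    - {"hand": -1,"tx": 0,"ty": 0,"tz": 0.6,"wx": 0,"wy": 0,"wz": 0}
    - {"hand": -1,"tx": 0,"ty": 0,"tz": 0.6,"wx": 0,"wy": 0,"wz": 0}
    - {"hand": -1,"tx": 0,"ty": 0,"tz": 0.6,"wx": 0,"wy": 0,"wz": 0}
    - {"hand": -1,"tx": 0,"ty": 0,"tz": 0.6,"wx": 0,"wy": 0,"wz": 0}
    - {"hand": -1,"tx": 0,"ty": 0,"tz": 0.6,"wx": 0,"wy": 0,"wz": 0}
    - {"hand": -1,"tx": 0,"ty": 0,"tz": 0.35,"wx": 0,"wy": 0,"wz": 0}
    - {"hand": -1,"tx": 0,"ty": 0,"tz": 0,"wx": 0,"wy": 0,"wz": 0}
    - {"hand": 1,"tx": 0,"ty": 0,"tz": 0,"wx": 0,"wy": 0,"wz": 0}
    - {"hand": 1,"tx": 0,"ty": 0,"tz": 0,"wx": 0,"wy": 0,"wz": 0}
    - {"hand": 1,"tx": 0,"ty": 0,"tz": 0,"wx": 0,"wy": 0,"wz": 0}
    - {"hand": 1,"tx": 0,"ty": 0,"tz": 0,"wx": 0,"wy": 0,"wz": 0}
    - {"hand": 1,"tx": 0,"ty": 0,"tz": 0,"wx": 0,"wy": 0,"wz": 0}
    - {"hand": 1,"tx": 0,"ty": 0,"tz": 0,"wx": 0,"wy": 0,"wz": 0}
    - {"hand": 1,"tx": 0,"ty": 0,"tz": 0,"wx": 0,"wy": 0,"wz": 0}
    - {"hand": 1,"tx": 0,"ty": 0,"tz": 0,"wx": 0,"wy": 0,"wz": 0}

```text
time: 3.52
tool_pos: [400.4, 246.0, 43.1]
tcp_rot: [-3.141, -0.0, -0.892]
contact_force: [-0.5, -0.0, 4.5]
grip_width: 49.6
```

Call:
drive_tool:
  deltas:
    - {"hand": 1,"tx": 0,"ty": 0,"tz": -0.3,"wx": 0,"wy": 0,"wz": 0}
    - {"hand": 1,"tx": 0,"ty": 0,"tz": -0.6,"wx": 0,"wy": 0,"wz": 0}
    - {"hand": 1,"tx": 0,"ty": 0,"tz": -0.6,"wx": 0,"wy": 0,"wz": 0}
    - {"hand": 1,"tx": 0,"ty": 0,"tz": -0.6,"wx": 0,"wy": 0,"wz": 0}
    - {"hand": 1,"tx": 0,"ty": 0,"tz": -0.6,"wx": 0,"wy": 0,"wz": 0}
    - {"hand": 1,"tx": 0,"ty": 0,"tz": -0.6,"wx": 0,"wy": 0,"wz": 0}
    - {"hand": 1,"tx": 0,"ty": 0,"tz": -0.6,"wx": 0,"wy": 0,"wz": 0}
    - {"hand": 1,"tx": 0,"ty": 0,"tz": -0.6,"wx": 0,"wy": 0,"wz": 0}
    - {"hand": 1,"tx": 0,"ty": 0,"tz": 0,"wx": 0,"wy": 0,"wz": 0.83}
    - {"hand": 1,"tx": 0,"ty": 0,"tz": 0,"wx": 0,"wy": 0,"wz": 0.83}
    - {"hand": 1,"tx": 0,"ty": 0,"tz": 0,"wx": 0,"wy": 0,"wz": 0.83}
    - {"hand": 1,"tx": 0,"ty": 0,"tz": 0,"wx": 0,"wy": 0,"wz": 0.83}
    - {"hand": 1,"tx": 0,"ty": 0,"tz": 0,"wx": 0,"wy": 0,"wz": 0.83}
    - {"hand": 1,"tx": 0,"ty": 0,"tz": 0,"wx": 0,"wy": 0,"wz": 0.83}
    - {"hand": 1,"tx": 0,"ty": 0,"tz": 0,"wx": 0,"wy": 0,"wz": 0.83}
    - {"hand": 1,"tx": 0,"ty": 0,"tz": 0,"wx": 0,"wy": 0,"wz": 0.83}
    - {"hand": 1,"tx": 0,"ty": 0,"tz": 0,"wx": 0,"wy": 0,"wz": 0}

```text
time: 4.93
tool_pos: [399.8, 245.9, 222.5]
tcp_rot: [3.141, -0.0, -1.474]
contact_force: [0.4, -1.1, -1.5]
grip_width: 49.6
```

```bash
python3 - <<'E'
import cv2
im=cv2.imread('pics/wrist0.png')
cv2.imwrite('pics/w0a.png',cv2.resize(im[130:260,170:320],None,fx=4.5,fy=4.5,interpolation=cv2.INTER_CUBIC))
cv2.imwrite('pics/w0b.png',cv2.resize(im[130:260,420:570],None,fx=4.5,fy=4.5,interpolation=cv2.INTER_CUBIC))
E
```

```text
(no output)
```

View pics/w0a.png

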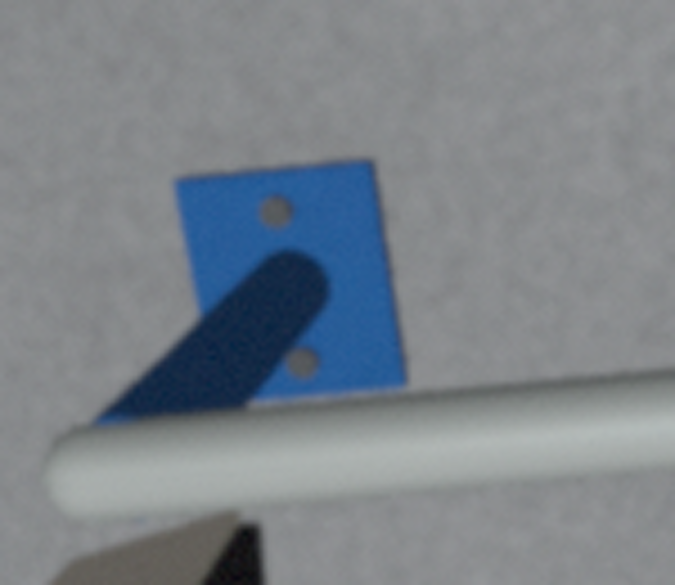

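View pics/w0b.png

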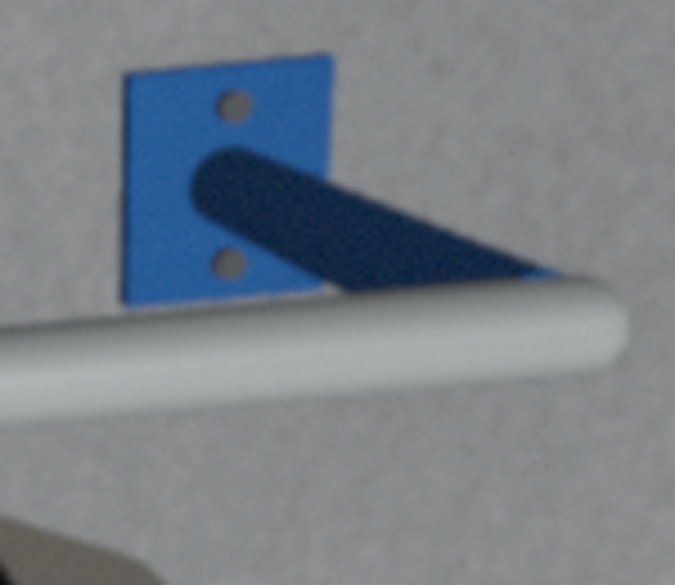

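```bash
cat > m4.py <<'E'
from fit import *
import pickle
cams={'w':pickle.load(open('w1.pkl','rb'))}
l=lambda u,v:S(u,v,170,130,4.5);r=lambda u,v:S(u,v,420,130,4.5);z=6
R=[('w',l(177,180),(-160,30,z)),('w',l(373,160),(-110,30,z)),('w',l(407,383),(-110,-30,z)),('w',r(125,73),(110,30,z)),('w',r(332,55),(160,30,z)),('w',r(122,305),(110,-30,z))]
print(*fit(R,cams,[560,-6,.1]))
A=back('w',l(150,467),131,cams['w']);B=back('w',r(500,334),131,cams['w']);print(A,B,np.arctan2(B[1]-A[1],B[0]-A[0]))
t=(560.7-A[0])/(B[0]-A[0]);print(A+t*(B-A))
E
python3 m4.py
```

```text
[ 5.60605081e+02 -7.81716010e+00  9.83879627e-02] [[-1.59021314 -0.17892586]
 [-1.25136227 -0.01918285]
 [-0.86751213  0.82315734]
 [ 1.27561978  0.04362985]
 [ 1.14135936 -0.43350098]
 [ 1.22681268  0.61377338]]
[431.67443403 -20.96340806 131.        ] [688.32978858   3.93618458 131.        ] 0.09671301120771357
[560.7        -8.4459056 131.       ]
```

Call:
drive_tool:
  deltas:
    - {"hand": 1,"tx": 0.2,"ty": -0.1,"tz": 0,"wx": 0,"wy": 0,"wz": 0}
    - {"hand": 1,"tx": 0.4,"ty": -0.2,"tz": 0,"wx": 0,"wy": 0,"wz": 0}
    - {"hand": 1,"tx": 0.4,"ty": -0.2,"tz": 0,"wx": 0,"wy": 0,"wz": 0}
    - {"hand": 1,"tx": 0.4,"ty": -0.2,"tz": 0,"wx": 0,"wy": 0,"wz": 0}
    - {"hand": 1,"tx": 0.4,"ty": -0.2,"tz": 0,"wx": 0,"wy": 0,"wz": 0}
    - {"hand": 1,"tx": 0.4,"ty": -0.2,"tz": 0,"wx": 0,"wy": 0,"wz": 0}
    - {"hand": 1,"tx": 0.4,"ty": -0.2,"tz": 0,"wx": 0,"wy": 0,"wz": 0}
    - {"hand": 1,"tx": 0.4,"ty": -0.2,"tz": 0,"wx": 0,"wy": 0,"wz": 0}
    - {"hand": 1,"tx": 0.4,"ty": -0.2,"tz": 0,"wx": 0,"wy": 0,"wz": 0}
    - {"hand": 1,"tx": 0.4,"ty": -0.2,"tz": 0,"wx": 0,"wy": 0,"wz": 0}
    - {"hand": 1,"tx": 0.4,"ty": -0.2,"tz": 0,"wx": 0,"wy": 0,"wz": 0}
    - {"hand": 1,"tx": 0.4,"ty": -0.2,"tz": 0,"wx": 0,"wy": 0,"wz": 0}
    - {"hand": 1,"tx": 0.4,"ty": -0.2,"tz": 0,"wx": 0,"wy": 0,"wz": 0}
    - {"hand": 1,"tx": 0.4,"ty": -0.2,"tz": 0,"wx": 0,"wy": 0,"wz": 0}
    - {"hand": 1,"tx": 0.4,"ty": -0.2,"tz": 0,"wx": 0,"wy": 0,"wz": 0}
    - {"hand": 1,"tx": 0.4,"ty": -0.2,"tz": 0,"wx": 0,"wy": 0,"wz": 0}
    - {"hand": 1,"tx": 0.4,"ty": -0.2,"tz": 0,"wx": 0,"wy": 0,"wz": 0}
    - {"hand": 1,"tx": 0.08,"ty": -0.09,"tz": 0,"wx": 0,"wy": 0,"wz": 0}
    - {"hand": 1,"tx": 0,"ty": 0,"tz": 0,"wx": 0,"wy": 0,"wz": 0}

```text
time: 6.52
tool_pos: [562.1, -7.7, 222.3]
tcp_rot: [3.141, 0.0, -1.472]
contact_force: [0.3, 0.3, -0.1]
grip_width: 49.9
```

```bash
python3 - <<'E'
from h import *
save('side','side3.png');save('wrist','w3.png');save('scene','scene3.png')
im=cv2.imread('pics/side3.png');cv2.imwrite('pics/side3c.png',cv2.resize(im[130:260,240:400],None,fx=4.5,fy=4.5,interpolation=cv2.INTER_CUBIC))
im=cv2.imread('pics/scene3.png');cv2.imwrite('pics/scene3c.png',cv2.resize(im[110:260,270:430],None,fx=4,fy=4,interpolation=cv2.INTER_CUBIC))
E
```

```text
(no output)
```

View pics/side3c.png

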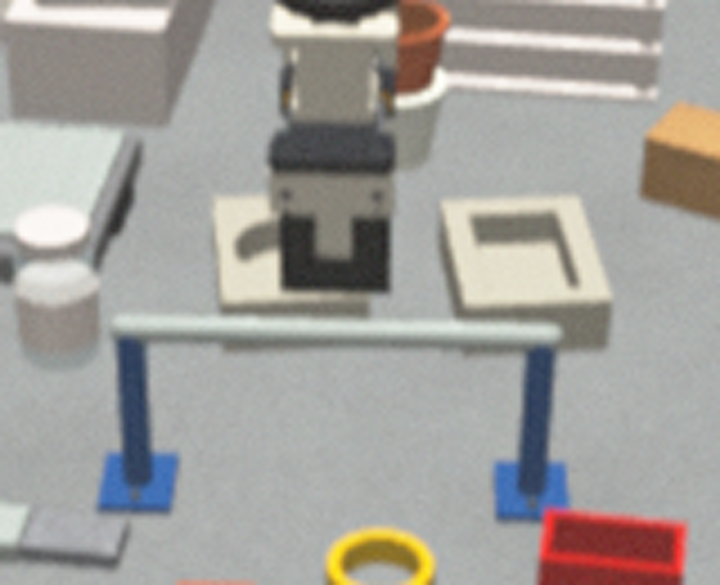

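View pics/scene3c.png

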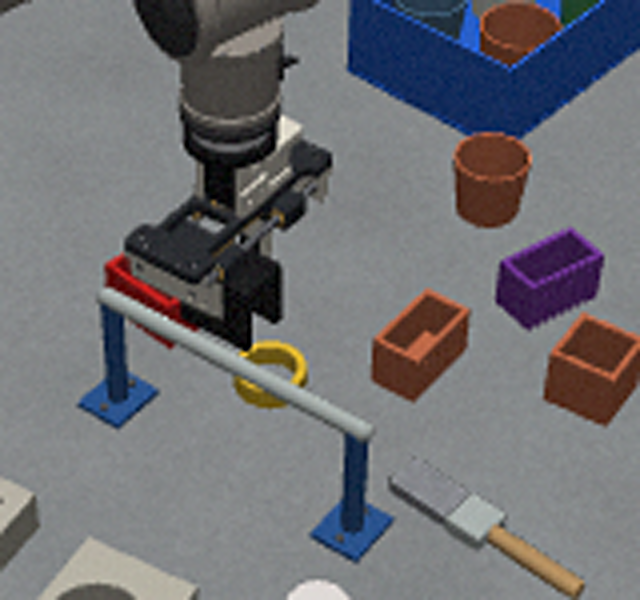

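View pics/w3.png

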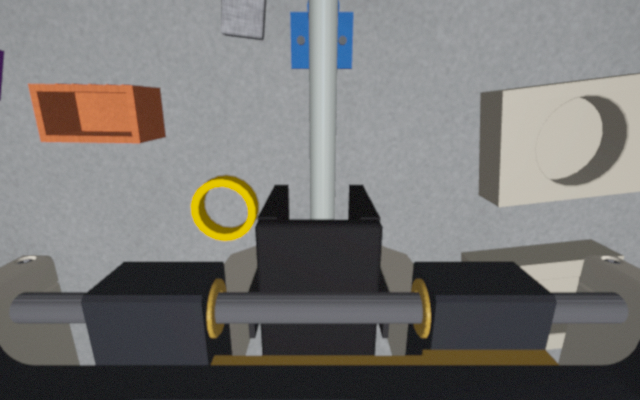

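The side view shows the guard over mid-bar and the channel straddling it. In the wrist view the bar centre is at column 323 and the guard channel at 319, about 2 mm apart. I'll nudge slightly and lower.

Call:
drive_tool:
  deltas:
    - {"hand": 1,"tx": 0.035,"ty": 0,"tz": 0.1,"wx": 0,"wy": 0,"wz": 0}
    - {"hand": 1,"tx": 0,"ty": 0,"tz": 0.25,"wx": 0,"wy": 0,"wz": 0}
    - {"hand": 1,"tx": 0,"ty": 0,"tz": 0.25,"wx": 0,"wy": 0,"wz": 0}
    - {"hand": 1,"tx": 0,"ty": 0,"tz": 0.25,"wx": 0,"wy": 0,"wz": 0}
    - {"hand": 1,"tx": 0,"ty": 0,"tz": 0.25,"wx": 0,"wy": 0,"wz": 0}
    - {"hand": 1,"tx": 0,"ty": 0,"tz": 0.25,"wx": 0,"wy": 0,"wz": 0}
    - {"hand": 1,"tx": 0,"ty": 0,"tz": 0.25,"wx": 0,"wy": 0,"wz": 0}
    - {"hand": 1,"tx": 0,"ty": 0,"tz": 0.25,"wx": 0,"wy": 0,"wz": 0}
    - {"hand": 1,"tx": 0,"ty": 0,"tz": 0.25,"wx": 0,"wy": 0,"wz": 0}
    - {"hand": 1,"tx": 0,"ty": 0,"tz": 0.12,"wx": 0,"wy": 0,"wz": 0}
    - {"hand": 1,"tx": 0,"ty": 0,"tz": 0.05,"wx": 0,"wy": 0,"wz": 0}
    - {"hand": 1,"tx": 0,"ty": 0,"tz": 0.05,"wx": 0,"wy": 0,"wz": 0}
    - {"hand": 1,"tx": 0,"ty": 0,"tz": 0,"wx": 0,"wy": 0,"wz": 0}

```text
time: 7.75
tool_pos: [561.8, -7.9, 129.9]
tcp_rot: [-3.141, -0.0, -1.471]
contact_force: [0.5, 0.2, -0.6]
grip_width: 49.9
```

```bash
python3 - <<'E'
from h import *
save('side','side4.png');save('wrist','w4.png')
im=cv2.imread('pics/side4.png');cv2.imwrite('pics/side4c.png',cv2.resize(im[130:260,240:400],None,fx=4.5,fy=4.5,interpolation=cv2.INTER_CUBIC))
E
```

```text
(no output)
```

View pics/side4c.png

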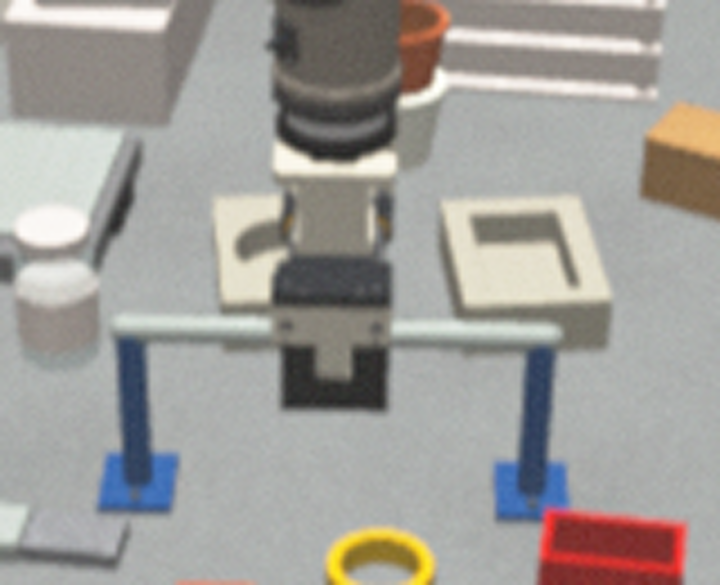

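View pics/w4.png

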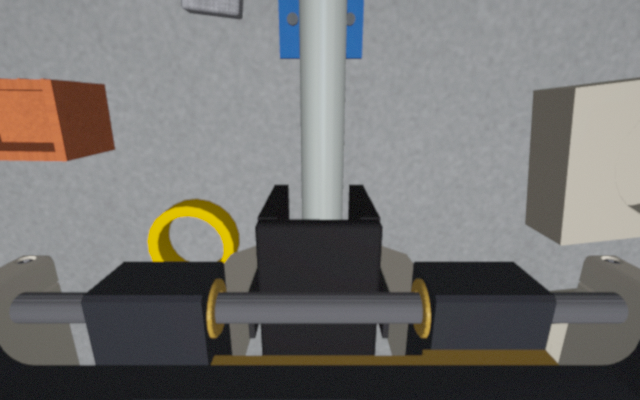

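The bar (columns 301–344) sits between the legs (289–349). I'll lower the last few mm.

Call:
drive_tool:
  deltas:
    - {"hand": 1,"tx": 0.03,"ty": 0,"tz": 0.03,"wx": 0,"wy": 0,"wz": 0}
    - {"hand": 1,"tx": 0,"ty": 0,"tz": 0.03,"wx": 0,"wy": 0,"wz": 0}
    - {"hand": 1,"tx": 0,"ty": 0,"tz": 0.02,"wx": 0,"wy": 0,"wz": 0}
    - {"hand": 1,"tx": 0,"ty": 0,"tz": 0,"wx": 0,"wy": 0,"wz": 0}

```text
time: 8.18
tool_pos: [561.8, -9.0, 126.6]
tcp_rot: [3.142, 0.0, -1.471]
contact_force: [0.1, 0.2, -0.2]
grip_width: 49.8
```

Call:
drive_tool:
  deltas:
    - {"hand": 1,"tx": 0,"ty": 0,"tz": 0.015,"wx": 0,"wy": 0,"wz": 0}
    - {"hand": 1,"tx": 0,"ty": 0,"tz": 0,"wx": 0,"wy": 0,"wz": 0}
    - {"hand": 0,"tx": 0,"ty": 0,"tz": 0,"wx": 0,"wy": 0,"wz": 0}
    - {"hand": -0.5,"tx": 0,"ty": 0,"tz": 0,"wx": 0,"wy": 0,"wz": 0}
    - {"hand": -1,"tx": 0,"ty": 0,"tz": 0,"wx": 0,"wy": 0,"wz": 0}
    - {"hand": -1,"tx": 0,"ty": 0,"tz": 0,"wx": 0,"wy": 0,"wz": 0}
    - {"hand": -1,"tx": 0,"ty": 0,"tz": 0,"wx": 0,"wy": 0,"wz": 0}
    - {"hand": -1,"tx": 0,"ty": 0,"tz": 0,"wx": 0,"wy": 0,"wz": 0}
    - {"hand": -1,"tx": 0,"ty": 0,"tz": 0,"wx": 0,"wy": 0,"wz": 0}
    - {"hand": -1,"tx": 0,"ty": 0,"tz": 0,"wx": 0,"wy": 0,"wz": 0}
    - {"hand": -1,"tx": 0,"ty": 0,"tz": 0,"wx": 0,"wy": 0,"wz": 0}

```text
time: 9.1
tool_pos: [561.9, -9.0, 126.2]
tcp_rot: [-3.141, -0.0, -1.471]
contact_force: [0.8, 0.8, -0.5]
grip_width: 91.5
```

Call:
drive_tool:
  deltas:
    - {"hand": -1,"tx": 0,"ty": 0,"tz": -0.2,"wx": 0,"wy": 0,"wz": 0}
    - {"hand": -1,"tx": 0,"ty": 0,"tz": -0.45,"wx": 0,"wy": 0,"wz": 0}
    - {"hand": -1,"tx": 0,"ty": 0,"tz": -0.55,"wx": 0,"wy": 0,"wz": 0}
    - {"hand": -1,"tx": 0,"ty": 0,"tz": -0.55,"wx": 0,"wy": 0,"wz": 0}
    - {"hand": -1,"tx": 0,"ty": 0,"tz": -0.55,"wx": 0,"wy": 0,"wz": 0}
    - {"hand": -1,"tx": 0,"ty": 0,"tz": -0.55,"wx": 0,"wy": 0,"wz": 0}
    - {"hand": -1,"tx": -0.44,"ty": -0.138,"tz": 0,"wx": 0,"wy": 0,"wz": 0}
    - {"hand": -1,"tx": -0.44,"ty": -0.138,"tz": 0,"wx": 0,"wy": 0,"wz": 0}
    - {"hand": -1,"tx": -0.44,"ty": -0.138,"tz": 0,"wx": 0,"wy": 0,"wz": 0}
    - {"hand": -1,"tx": -0.44,"ty": -0.138,"tz": 0,"wx": 0,"wy": 0,"wz": 0}
    - {"hand": -1,"tx": -0.44,"ty": -0.138,"tz": 0,"wx": 0,"wy": 0,"wz": 0}
    - {"hand": -1,"tx": -0.44,"ty": -0.138,"tz": 0,"wx": 0,"wy": 0,"wz": 0}
    - {"hand": -1,"tx": -0.44,"ty": -0.138,"tz": 0,"wx": 0,"wy": 0,"wz": 0}
    - {"hand": -1,"tx": -0.44,"ty": -0.138,"tz": 0,"wx": 0,"wy": 0,"wz": 0}
    - {"hand": -1,"tx": -0.44,"ty": -0.138,"tz": 0,"wx": 0,"wy": 0,"wz": 0}
    - {"hand": -1,"tx": -0.44,"ty": -0.138,"tz": 0,"wx": 0,"wy": 0,"wz": 0}
    - {"hand": -1,"tx": -0.44,"ty": -0.138,"tz": 0,"wx": 0,"wy": 0,"wz": 0}
    - {"hand": -1,"tx": -0.44,"ty": -0.138,"tz": 0,"wx": 0,"wy": 0,"wz": 0}

```text
time: 10.6
tool_pos: [606.9, 208.6, 240.8]
tcp_rot: [-3.141, 0.0, -1.471]
contact_force: [0.4, -1.1, 0.0]
grip_width: 91.7
```

Call:
drive_tool:
  deltas:
    - {"hand": -1,"tx": 0,"ty": 0,"tz": 0,"wx": 0,"wy": 0,"wz": -0.94}
    - {"hand": -1,"tx": 0,"ty": 0,"tz": 0,"wx": 0,"wy": 0,"wz": -0.94}
    - {"hand": -1,"tx": 0,"ty": 0,"tz": 0,"wx": 0,"wy": 0,"wz": -0.94}
    - {"hand": -1,"tx": 0,"ty": 0,"tz": 0,"wx": 0,"wy": 0,"wz": -0.94}
    - {"hand": -1,"tx": 0,"ty": 0,"tz": 0,"wx": 0,"wy": 0,"wz": -0.94}
    - {"hand": -1,"tx": 0,"ty": 0,"tz": 0,"wx": 0,"wy": 0,"wz": -0.94}
    - {"hand": -1,"tx": 0,"ty": 0,"tz": 0,"wx": 0,"wy": 0,"wz": -0.94}
    - {"hand": -1,"tx": 0,"ty": 0,"tz": 0,"wx": 0,"wy": 0,"wz": -0.94}
    - {"hand": -1,"tx": 0,"ty": 0,"tz": 0,"wx": 0,"wy": 0,"wz": -0.94}
    - {"hand": -1,"tx": 0,"ty": 0,"tz": 0,"wx": 0,"wy": 0,"wz": -0.94}
    - {"hand": -1,"tx": 0,"ty": 0,"tz": 0,"wx": 0,"wy": 0,"wz": -0.94}
    - {"hand": -1,"tx": 0,"ty": 0,"tz": 0,"wx": 0,"wy": 0,"wz": -0.94}
    - {"hand": -1,"tx": 0,"ty": 0,"tz": 0,"wx": 0,"wy": 0,"wz": -0.94}
    - {"hand": -1,"tx": 0,"ty": 0,"tz": 0,"wx": 0,"wy": 0,"wz": -0.94}
    - {"hand": -1,"tx": 0,"ty": 0,"tz": 0,"wx": 0,"wy": 0,"wz": -0.94}
    - {"hand": -1,"tx": 0,"ty": 0,"tz": 0,"wx": 0,"wy": 0,"wz": -0.94}
    - {"hand": -1,"tx": 0,"ty": 0,"tz": 0,"wx": 0,"wy": 0,"wz": -0.94}
    - {"hand": -1,"tx": 0,"ty": 0,"tz": 0,"wx": 0,"wy": 0,"wz": -0.94}
    - {"hand": -1,"tx": 0,"ty": 0,"tz": 0,"wx": 0,"wy": 0,"wz": -0.94}
    - {"hand": -1,"tx": 0,"ty": 0,"tz": 0,"wx": 0,"wy": 0,"wz": 0}

```text
time: 12.27
tool_pos: [606.8, 207.7, 240.8]
tcp_rot: [-3.142, -0.001, 0.09]
contact_force: [-0.7, 0.6, 0.1]
grip_width: 91.7
```

```bash
python3 - <<'E'
from h import *
import pickle
pickle.dump(cam('wrist'),open('w5.pkl','wb'))
save('side','side5.png');save('wrist','w5.png');save('scene','scene5.png')
im=cv2.imread('pics/side5.png');cv2.imwrite('pics/side5c.png',cv2.resize(im[130:260,240:400],None,fx=4.5,fy=4.5,interpolation=cv2.INTER_CUBIC))
im=cv2.imread('pics/scene5.png');cv2.imwrite('pics/scene5c.png',cv2.resize(im[160:310,220:400],None,fx=4,fy=4,interpolation=cv2.INTER_CUBIC))
E
```

```text
(no output)
```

View pics/side5c.png

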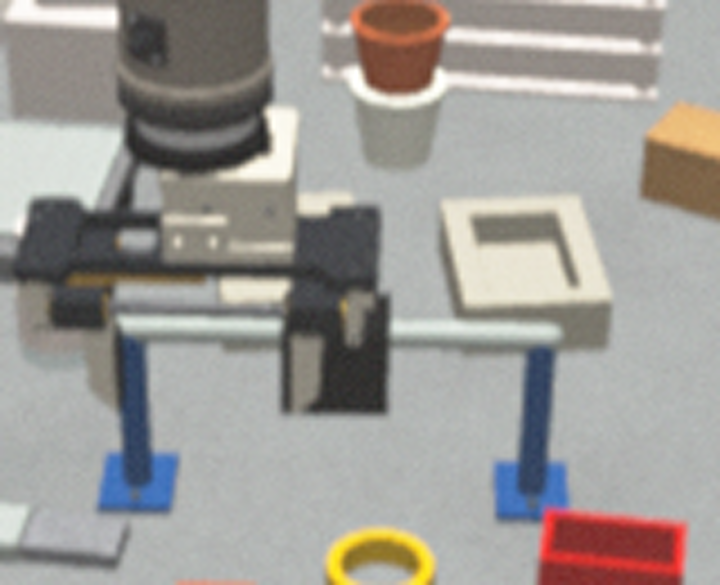

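View pics/scene5c.png

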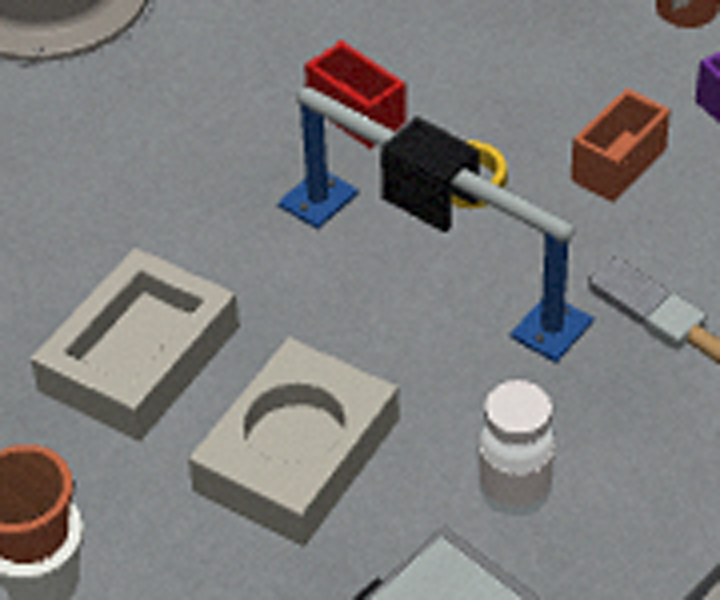

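View pics/w5.png

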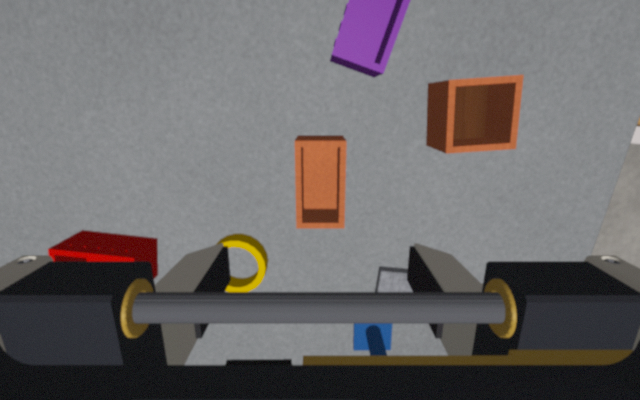

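The guard hangs level on the bar, with the rails clear of it. In the wrist view the planter rim runs from (295,137) to (345,228), aligned with the jaws. Refitting.

```bash
cat > m5.py <<'E'
from fit import *
import pickle
cams={'w':pickle.load(open('w5.pkl','rb'))}
im=cv2.imread('pics/w5.png');cv2.imwrite('pics/w5c.png',cv2.resize(im[125:240,270:375],None,fx=5,fy=5,interpolation=cv2.INTER_CUBIC))
P=[('w',(295,137),(-25,45,55)),('w',(345.5,137),(25,45,55)),('w',(345.5,227.5),(25,-45,55)),('w',(296.5,227.5),(-25,-45,55))]
print(*fit(P,cams,[607,207,.09])); print(cams['w'][0])
print(proj('w',[[606.8,207.7,0],[606.8,207.7,55]],cams['w']))
E
python3 m5.py
```

```text
[6.08132169e+02 2.09146837e+02 9.83578838e-02] [[-0.82097168  1.1968127 ]
 [ 1.03386624  0.783108  ]
 [-0.40259241 -1.31317148]
 [ 0.17234367 -0.96553061]]
[[339.51433937   0.         318.29062263]
 [  0.         339.51433937 204.81848117]
 [  0.           0.           1.        ]]
[[319.06544344 173.84963432]
 [319.15814086 185.19139373]]
```

View pics/w5c.png

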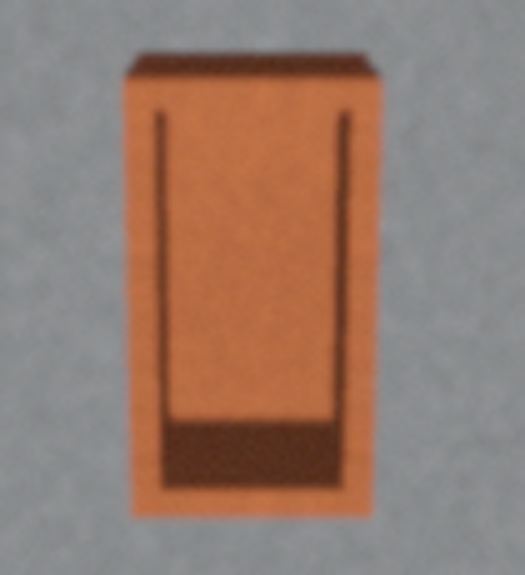

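```bash
python3 - <<'E'
from fit import *
import pickle
cams={'w':pickle.load(open('w5.pkl','rb'))}
p=lambda u,v:S(u,v,270,125,5)
P=[('w',p(125,77),(-25,45,55)),('w',p(383,77),(25,45,55)),('w',p(375,517),(25,-45,55)),('w',p(132,518),(-25,-45,55)),('w',p(140,53),(-25,45,0)),('w',p(362,53),(25,45,0))]
print(*fit(P,cams,[607,207,.09]))
E
```

```text
[6.07968491e+02 2.07007210e+02 9.26709571e-02] [[-0.48392776  0.28644213]
 [ 0.17218659  0.17519728]
 [-0.14439639  0.23573445]
 [ 0.11528509  0.12466795]
 [-0.09055443 -0.3860018 ]
 [ 0.48387728 -0.48255222]]
```

Call:
drive_tool:
  deltas:
    - {"hand": -1,"tx": 0.028,"ty": 0.02,"tz": 0.3,"wx": 0,"wy": 0,"wz": -0.03}
    - {"hand": -1,"tx": 0,"ty": 0,"tz": 0.6,"wx": 0,"wy": 0,"wz": 0}
    - {"hand": -1,"tx": 0,"ty": 0,"tz": 0.6,"wx": 0,"wy": 0,"wz": 0}
    - {"hand": -1,"tx": 0,"ty": 0,"tz": 0.6,"wx": 0,"wy": 0,"wz": 0}
    - {"hand": -1,"tx": 0,"ty": 0,"tz": 0.6,"wx": 0,"wy": 0,"wz": 0}
    - {"hand": -1,"tx": 0,"ty": 0,"tz": 0.6,"wx": 0,"wy": 0,"wz": 0}
    - {"hand": -1,"tx": 0,"ty": 0,"tz": 0.6,"wx": 0,"wy": 0,"wz": 0}
    - {"hand": -1,"tx": 0,"ty": 0,"tz": 0.6,"wx": 0,"wy": 0,"wz": 0}
    - {"hand": -1,"tx": 0,"ty": 0,"tz": 0.5,"wx": 0,"wy": 0,"wz": 0}
    - {"hand": -1,"tx": 0,"ty": 0,"tz": 0.2,"wx": 0,"wy": 0,"wz": 0}
    - {"hand": -1,"tx": 0,"ty": 0,"tz": 0,"wx": 0,"wy": 0,"wz": 0}
    - {"hand": 1,"tx": 0,"ty": 0,"tz": 0,"wx": 0,"wy": 0,"wz": 0}
    - {"hand": 1,"tx": 0,"ty": 0,"tz": 0,"wx": 0,"wy": 0,"wz": 0}
    - {"hand": 1,"tx": 0,"ty": 0,"tz": 0,"wx": 0,"wy": 0,"wz": 0}
    - {"hand": 1,"tx": 0,"ty": 0,"tz": 0,"wx": 0,"wy": 0,"wz": 0}
    - {"hand": 1,"tx": 0,"ty": 0,"tz": 0,"wx": 0,"wy": 0,"wz": 0}
    - {"hand": 1,"tx": 0,"ty": 0,"tz": 0,"wx": 0,"wy": 0,"wz": 0}
    - {"hand": 1,"tx": 0,"ty": 0,"tz": 0,"wx": 0,"wy": 0,"wz": 0}
    - {"hand": 1,"tx": 0,"ty": 0,"tz": 0,"wx": 0,"wy": 0,"wz": 0}

```text
time: 14.0
tool_pos: [608.3, 207.1, 32.5]
tcp_rot: [-3.142, -0.001, 0.09]
contact_force: [0.6, 0.3, 1.9]
grip_width: 49.8
```

Call:
drive_tool:
  deltas:
    - {"hand": 1,"tx": 0,"ty": 0,"tz": -0.1,"wx": 0,"wy": 0,"wz": 0}
    - {"hand": 1,"tx": 0,"ty": 0,"tz": -0.25,"wx": 0,"wy": 0,"wz": 0}
    - {"hand": 1,"tx": 0,"ty": 0,"tz": -0.4,"wx": 0,"wy": 0,"wz": 0}
    - {"hand": 1,"tx": 0,"ty": 0,"tz": -0.5,"wx": 0,"wy": 0,"wz": 0}
    - {"hand": 1,"tx": 0,"ty": 0,"tz": -0.5,"wx": 0,"wy": 0,"wz": 0}
    - {"hand": 1,"tx": 0,"ty": 0,"tz": -0.5,"wx": 0,"wy": 0,"wz": 0}
    - {"hand": 1,"tx": 0,"ty": 0,"tz": -0.5,"wx": 0,"wy": 0,"wz": 0}
    - {"hand": 1,"tx": 0,"ty": 0,"tz": -0.5,"wx": 0,"wy": 0,"wz": 0}
    - {"hand": 1,"tx": 0,"ty": 0,"tz": -0.5,"wx": 0,"wy": 0,"wz": 0}
    - {"hand": 1,"tx": 0,"ty": 0,"tz": -0.5,"wx": 0,"wy": 0,"wz": 0}
    - {"hand": 1,"tx": 0,"ty": 0,"tz": -0.35,"wx": 0,"wy": 0,"wz": 0}
    - {"hand": 1,"tx": 0,"ty": 0,"tz": -0.15,"wx": 0,"wy": 0,"wz": 0}
    - {"hand": 1,"tx": 0,"ty": 0,"tz": 0,"wx": 0,"wy": 0,"wz": 0}

```text
time: 15.08
tool_pos: [608.4, 207.1, 224.1]
tcp_rot: [-3.141, -0.003, 0.09]
contact_force: [0.6, -0.3, -1.8]
grip_width: 49.9
```

```bash
python3 - <<'E'
from h import *
save('side','side6.png');save('wrist','w6.png')
im=cv2.imread('pics/side6.png');cv2.imwrite('pics/side6c.png',cv2.resize(im[110:290,200:400],None,fx=3.5,fy=3.5,interpolation=cv2.INTER_CUBIC))
print(get_obs()['tool_pos'])
E
```

```text
[607.48638261 206.89804641 221.41686209]
```

View pics/side6c.png

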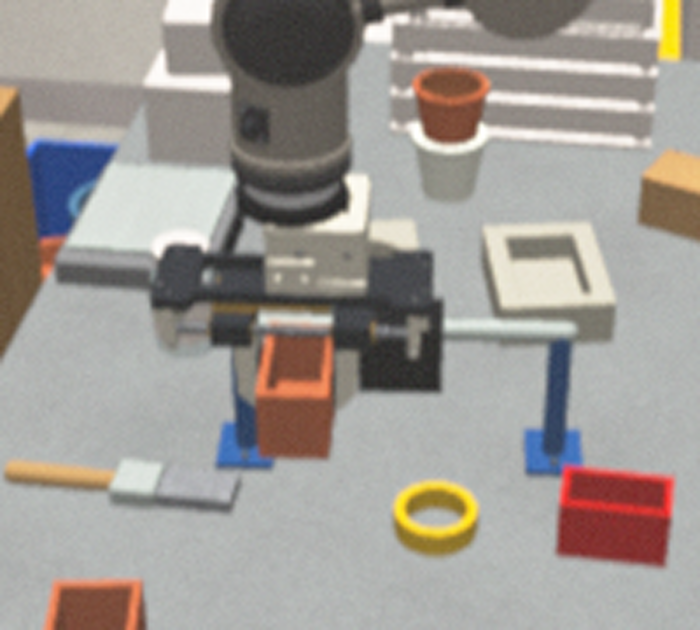

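View pics/w6.png

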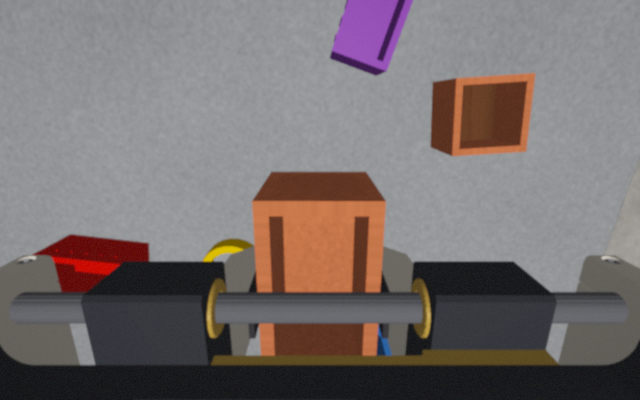

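The planter is held level and square in the jaws. Next I'll carry it to the bar and cross over the guard.

Call:
drive_tool:
  deltas:
    - {"hand": 1,"tx": -0.07,"ty": 0.15,"tz": 0,"wx": 0,"wy": 0,"wz": 0}
    - {"hand": 1,"tx": -0.16,"ty": 0.35,"tz": 0,"wx": 0,"wy": 0,"wz": 0}
    - {"hand": 1,"tx": -0.17,"ty": 0.38,"tz": 0,"wx": 0,"wy": 0,"wz": 0}
    - {"hand": 1,"tx": -0.17,"ty": 0.38,"tz": 0,"wx": 0,"wy": 0,"wz": 0}
    - {"hand": 1,"tx": -0.17,"ty": 0.38,"tz": 0,"wx": 0,"wy": 0,"wz": 0}
    - {"hand": 1,"tx": -0.17,"ty": 0.38,"tz": 0,"wx": 0,"wy": 0,"wz": 0}
    - {"hand": 1,"tx": -0.17,"ty": 0.38,"tz": 0,"wx": 0,"wy": 0,"wz": 0}
    - {"hand": 1,"tx": -0.17,"ty": 0.38,"tz": 0,"wx": 0,"wy": 0,"wz": 0}
    - {"hand": 1,"tx": -0.17,"ty": 0.38,"tz": 0,"wx": 0,"wy": 0,"wz": 0}
    - {"hand": 1,"tx": -0.17,"ty": 0.38,"tz": 0,"wx": 0,"wy": 0,"wz": 0}
    - {"hand": 1,"tx": -0.06,"ty": 0.13,"tz": 0,"wx": 0,"wy": 0,"wz": 0}
    - {"hand": 1,"tx": 0,"ty": 0,"tz": 0,"wx": 0,"wy": 0,"wz": 0}

```text
time: 16.18
tool_pos: [554.7, 53.6, 221.4]
tcp_rot: [3.142, 0.002, 0.088]
contact_force: [0.0, -0.6, -2.4]
grip_width: 49.8
```

Call:
drive_tool:
  deltas:
    - {"hand": 1,"tx": 0,"ty": 0.15,"tz": 0,"wx": 0,"wy": 0,"wz": 0}
    - {"hand": 1,"tx": 0,"ty": 0.3,"tz": 0,"wx": 0,"wy": 0,"wz": 0}
    - {"hand": 1,"tx": 0,"ty": 0.4,"tz": 0,"wx": 0,"wy": 0,"wz": 0}
    - {"hand": 1,"tx": 0,"ty": 0.4,"tz": 0,"wx": 0,"wy": 0,"wz": 0}
    - {"hand": 1,"tx": 0,"ty": 0.4,"tz": 0,"wx": 0,"wy": 0,"wz": 0}
    - {"hand": 1,"tx": 0,"ty": 0.4,"tz": 0,"wx": 0,"wy": 0,"wz": 0}
    - {"hand": 1,"tx": 0,"ty": 0.4,"tz": 0,"wx": 0,"wy": 0,"wz": 0}
    - {"hand": 1,"tx": 0,"ty": 0.4,"tz": 0,"wx": 0,"wy": 0,"wz": 0}
    - {"hand": 1,"tx": 0,"ty": 0.4,"tz": 0,"wx": 0,"wy": 0,"wz": 0}
    - {"hand": 1,"tx": 0,"ty": 0.4,"tz": 0,"wx": 0,"wy": 0,"wz": 0}
    - {"hand": 1,"tx": 0,"ty": 0.3,"tz": 0,"wx": 0,"wy": 0,"wz": 0}
    - {"hand": 1,"tx": 0,"ty": 0.15,"tz": 0,"wx": 0,"wy": 0,"wz": 0}
    - {"hand": 1,"tx": 0,"ty": 0,"tz": 0,"wx": 0,"wy": 0,"wz": 0}

```text
time: 17.27
tool_pos: [570.3, -109.7, 221.8]
tcp_rot: [3.141, 0.0, 0.089]
contact_force: [-0.3, -0.2, -2.9]
grip_width: 50.0
```

```bash
python3 - <<'E'
from h import *
save('scene','scene7.png')
im=cv2.imread('pics/scene7.png');cv2.imwrite('pics/scene7c.png',cv2.resize(im[110:310,220:400],None,fx=3,fy=3,interpolation=cv2.INTER_CUBIC))
o=get_obs();print(o['tool_pos'],o['tcp_rot'])
E
```

```text
[ 570.16066292 -108.70736264  221.90241842] [-3.14118977e+00  2.22097100e-04  8.91393685e-02]
```

View pics/scene7c.png

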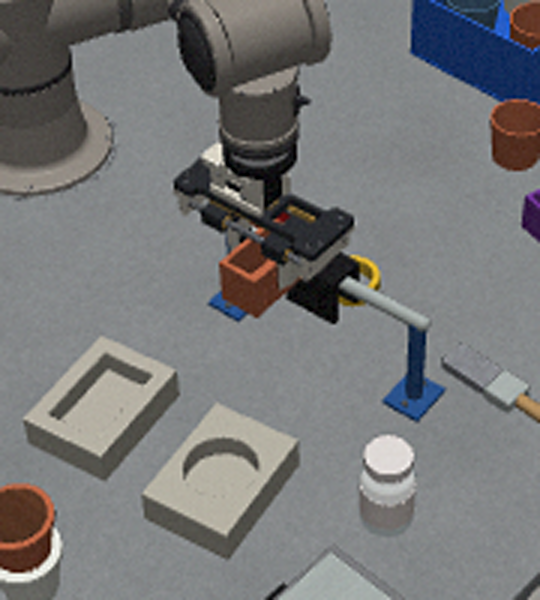

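Call:
drive_tool:
  deltas:
    - {"hand": 1,"tx": -0.1,"ty": 0.17,"tz": 0,"wx": 0,"wy": 0,"wz": 0}
    - {"hand": 1,"tx": -0.2,"ty": 0.33,"tz": 0,"wx": 0,"wy": 0,"wz": 0}
    - {"hand": 1,"tx": -0.27,"ty": 0.44,"tz": 0,"wx": 0,"wy": 0,"wz": 0}
    - {"hand": 1,"tx": -0.27,"ty": 0.44,"tz": 0,"wx": 0,"wy": 0,"wz": 0}
    - {"hand": 1,"tx": -0.27,"ty": 0.44,"tz": 0,"wx": 0,"wy": 0,"wz": 0}
    - {"hand": 1,"tx": -0.27,"ty": 0.44,"tz": 0,"wx": 0,"wy": 0,"wz": 0}
    - {"hand": 1,"tx": -0.27,"ty": 0.44,"tz": 0,"wx": 0,"wy": 0,"wz": 0}
    - {"hand": 1,"tx": -0.27,"ty": 0.44,"tz": 0,"wx": 0,"wy": 0,"wz": 0}
    - {"hand": 1,"tx": -0.27,"ty": 0.44,"tz": 0,"wx": 0,"wy": 0,"wz": 0}
    - {"hand": 1,"tx": -0.27,"ty": 0.44,"tz": 0,"wx": 0,"wy": 0,"wz": 0}
    - {"hand": 1,"tx": -0.27,"ty": 0.44,"tz": 0,"wx": 0,"wy": 0,"wz": 0}
    - {"hand": 1,"tx": -0.27,"ty": 0.44,"tz": 0,"wx": 0,"wy": 0,"wz": 0}
    - {"hand": 1,"tx": -0.27,"ty": 0.44,"tz": 0,"wx": 0,"wy": 0,"wz": 0}
    - {"hand": 1,"tx": -0.26,"ty": 0.4,"tz": 0,"wx": 0,"wy": 0,"wz": 0}
    - {"hand": 1,"tx": 0,"ty": 0,"tz": 0,"wx": 0,"wy": 0,"wz": -0.49}
    - {"hand": 1,"tx": 0,"ty": 0,"tz": 0,"wx": 0,"wy": 0,"wz": -0.49}
    - {"hand": 1,"tx": 0,"ty": 0,"tz": 0,"wx": 0,"wy": 0,"wz": -0.49}
    - {"hand": 1,"tx": 0,"ty": 0,"tz": 0,"wx": 0,"wy": 0,"wz": 0}
    - {"hand": 1,"tx": 0,"ty": 0,"tz": 0,"wx": 0,"wy": 0,"wz": 0}

```text
time: 18.9
tool_pos: [450.2, -349.4, 222.2]
tcp_rot: [-3.142, -0.0, 0.218]
contact_force: [0.5, -0.6, -3.3]
grip_width: 50.1
```

```bash
python3 - <<'E'
from h import *
import pickle
o=get_obs();print(o['tool_pos'],o['tcp_rot'])
pickle.dump((cam('wrist'),o['tool_pos'],o['tcp_rot']),open('w8.pkl','wb'))
save('wrist','w8.png')
im=cv2.imread('pics/w8.png');cv2.imwrite('pics/w8c.png',cv2.resize(im[60:300,210:430],None,fx=2.5,fy=2.5,interpolation=cv2.INTER_CUBIC))
E
```

```text
[ 450.15890371 -349.37972616  222.2285055 ] [-3.14155479e+00 -1.18112508e-04  2.17665140e-01]
```

View pics/w8.png

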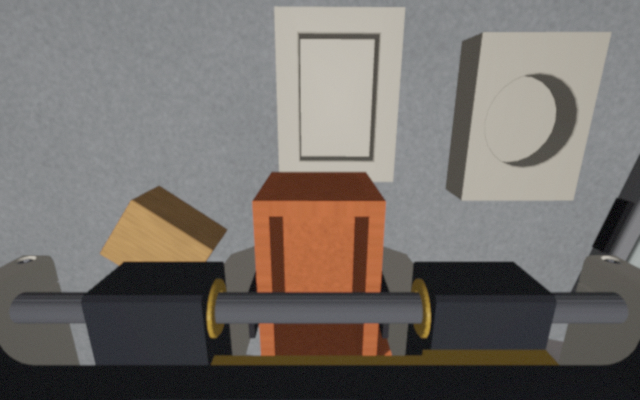

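The tray is fully visible in the wrist view, with outer top corners near (275,8), (405,8) and (394,181) and the pocket from (299,34) to (380,160). I'll zoom in on the tray and the planter rim.

```bash
python3 - <<'E'
import cv2
im=cv2.imread('pics/w8.png')
cv2.imwrite('pics/w8a.png',cv2.resize(im[0:115,265:415],None,fx=5,fy=5,interpolation=cv2.INTER_CUBIC))
cv2.imwrite('pics/w8b.png',cv2.resize(im[100:215,245:395],None,fx=5,fy=5,interpolation=cv2.INTER_CUBIC))
E
```

```text
(no output)
```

View pics/w8a.png

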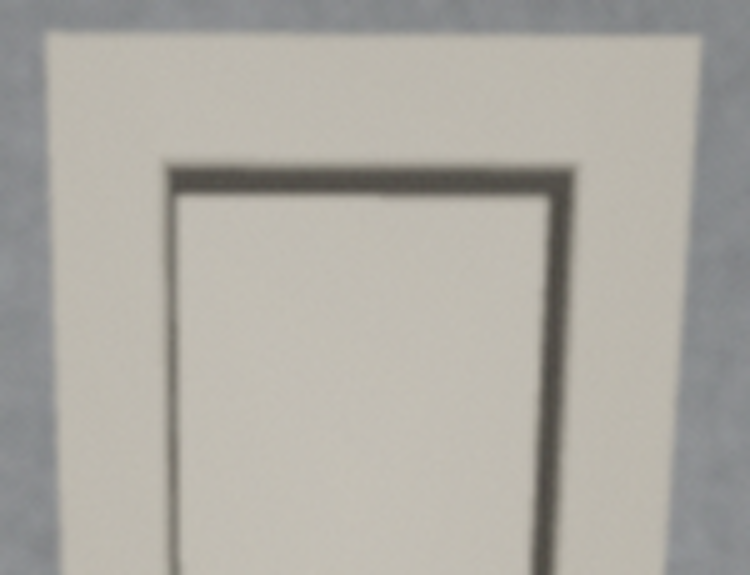

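View pics/w8b.png

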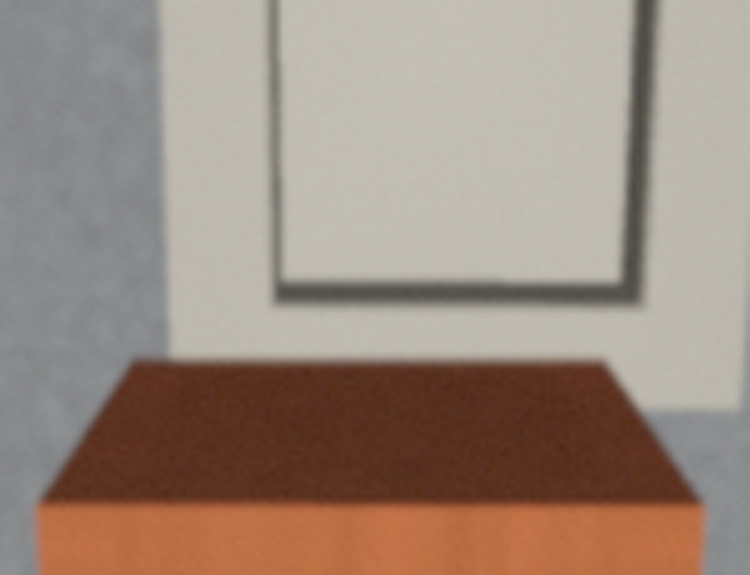

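```bash
cat > m8.py <<'E'
from fit import *
import pickle
cw,tp,tr=pickle.load(open('w8.pkl','rb')); cams={'w':cw}
a=lambda u,v:S(u,v,265,0,5);b=lambda u,v:S(u,v,245,100,5)
T=[('w',a(45,33),(-55,75,45)),('w',a(702,36),(55,75,45)),('w',a(166,165),(-35,55,45)),('w',a(577,164),(35,55,45)),('w',b(273,303),(-35,-55,45)),('w',b(642,303),(35,-55,45)),('w',b(742,409),(55,-75,45))]
print('tray',*fit(T,cams,[450,-265,.217]))
K,R,t=cw
O=np.array([[-25,45,55],[25,45,55],[-25,45,0],[25,45,0.]]);I=np.array([b(37,504),b(707,504),b(132,362),b(605,362)])
ok,rv,tv=cv2.solvePnP(O,I,K,None); Ro,_=cv2.Rodrigues(rv)
from scipy.spatial.transform import Rotation as Q
Rw=R.T@Ro; pw=R.T@(tv.ravel()-t)
print('planter origin',pw,Q.from_matrix(Rw).as_euler('xyz'),'tcp',tp,tr)
# constrained: level, yaw free, z free
def res(p):
    c,s=np.cos(p[3]),np.sin(p[3]); X=np.c_[p[0]+c*O[:,0]-s*O[:,1],p[1]+s*O[:,0]+c*O[:,1],p[2]+O[:,2]]; return (proj('w',X,cw)-I).ravel()
s=least_squares(res,[450,-349,190,.217],x_scale=[10,10,10,.1]);print(s.x,s.fun.round(2))
E
python3 m8.py
```

```text
tray [ 4.48758888e+02 -2.66622990e+02  2.14345105e-01] [[-0.05622122 -0.34740052]
 [ 0.03444499 -0.42544382]
 [-0.01158819 -0.23751781]
 [-0.22321624  0.28520605]
 [ 0.20860536  0.30045658]
 [ 0.21086921  0.57902945]
 [-0.13662244  0.04733369]]
planter origin [ 449.63138629 -350.21549841  188.89880222] [-0.00728546  0.00551489  0.21676391] tcp [ 450.15890371 -349.37972616  222.2285055 ] [-3.14155479e+00 -1.18112508e-04  2.17665140e-01]
[ 4.49822503e+02 -3.49957051e+02  1.88368791e+02  2.18251311e-01] [-0.13  0.33 -0.4   0.33  0.4  -0.47  0.35 -0.48]
```

Call:
drive_tool:
  deltas:
    - {"hand": 1,"tx": 0.025,"ty": -0.12,"tz": 0,"wx": 0,"wy": 0,"wz": 0.04}
    - {"hand": 1,"tx": 0.05,"ty": -0.24,"tz": 0,"wx": 0,"wy": 0,"wz": 0}
    - {"hand": 1,"tx": 0.075,"ty": -0.36,"tz": 0,"wx": 0,"wy": 0,"wz": 0}
    - {"hand": 1,"tx": 0.075,"ty": -0.36,"tz": 0,"wx": 0,"wy": 0,"wz": 0}
    - {"hand": 1,"tx": 0.075,"ty": -0.36,"tz": 0,"wx": 0,"wy": 0,"wz": 0}
    - {"hand": 1,"tx": 0.06,"ty": -0.3,"tz": 0,"wx": 0,"wy": 0,"wz": 0}
    - {"hand": 1,"tx": 0.045,"ty": -0.2,"tz": 0,"wx": 0,"wy": 0,"wz": 0}
    - {"hand": 1,"tx": 0.02,"ty": -0.1,"tz": 0,"wx": 0,"wy": 0,"wz": 0}
    - {"hand": 1,"tx": 0,"ty": 0,"tz": 0,"wx": 0,"wy": 0,"wz": 0}
    - {"hand": 1,"tx": 0,"ty": 0,"tz": 0.2,"wx": 0,"wy": 0,"wz": 0}
    - {"hand": 1,"tx": 0,"ty": 0,"tz": 0.35,"wx": 0,"wy": 0,"wz": 0}
    - {"hand": 1,"tx": 0,"ty": 0,"tz": 0.4,"wx": 0,"wy": 0,"wz": 0}
    - {"hand": 1,"tx": 0,"ty": 0,"tz": 0.4,"wx": 0,"wy": 0,"wz": 0}
    - {"hand": 1,"tx": 0,"ty": 0,"tz": 0.4,"wx": 0,"wy": 0,"wz": 0}
    - {"hand": 1,"tx": 0,"ty": 0,"tz": 0.4,"wx": 0,"wy": 0,"wz": 0}
    - {"hand": 1,"tx": 0,"ty": 0,"tz": 0.35,"wx": 0,"wy": 0,"wz": 0}
    - {"hand": 1,"tx": 0,"ty": 0,"tz": 0.2,"wx": 0,"wy": 0,"wz": 0}
    - {"hand": 1,"tx": 0,"ty": 0,"tz": 0.1,"wx": 0,"wy": 0,"wz": 0}
    - {"hand": 1,"tx": 0,"ty": 0,"tz": 0,"wx": 0,"wy": 0,"wz": 0}

```text
time: 20.53
tool_pos: [449.0, -266.6, 109.2]
tcp_rot: [-3.14, 0.001, 0.214]
contact_force: [0.5, 1.4, -2.7]
grip_width: 50.0
```

```bash
python3 - <<'E'
from h import *
o=get_obs();print(o['tool_pos'],o['tcp_rot'])
save('scene','scene9.png');save('side','side9.png')
im=cv2.imread('pics/scene9.png');cv2.imwrite('pics/scene9c.png',cv2.resize(im[170:310,210:370],None,fx=4.5,fy=4,interpolation=cv2.INTER_CUBIC))
im=cv2.imread('pics/side9.png');cv2.imwrite('pics/side9c.png',cv2.resize(im[130:260,250:410],None,fx=4.5,fy=4.5,interpolation=cv2.INTER_CUBIC))
E
```

```text
[ 448.97690958 -266.60580593  109.18093458] [-3.14043793e+00  9.67861060e-04  2.14190875e-01]
```

View pics/scene9c.png

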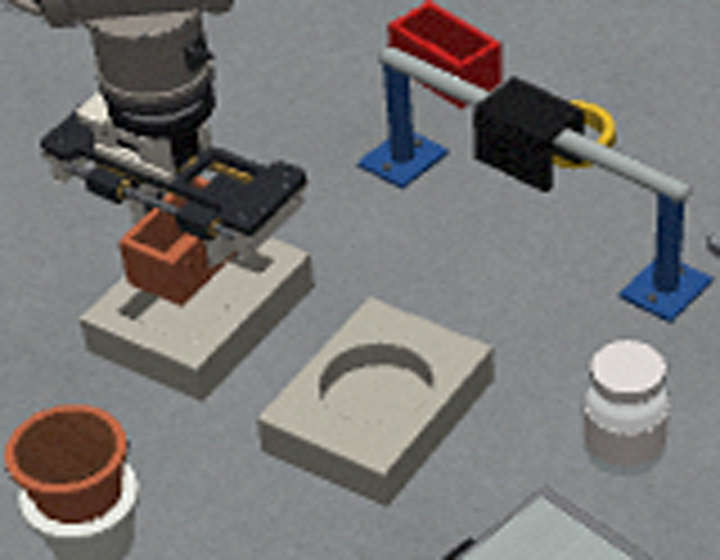

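View pics/side9c.png

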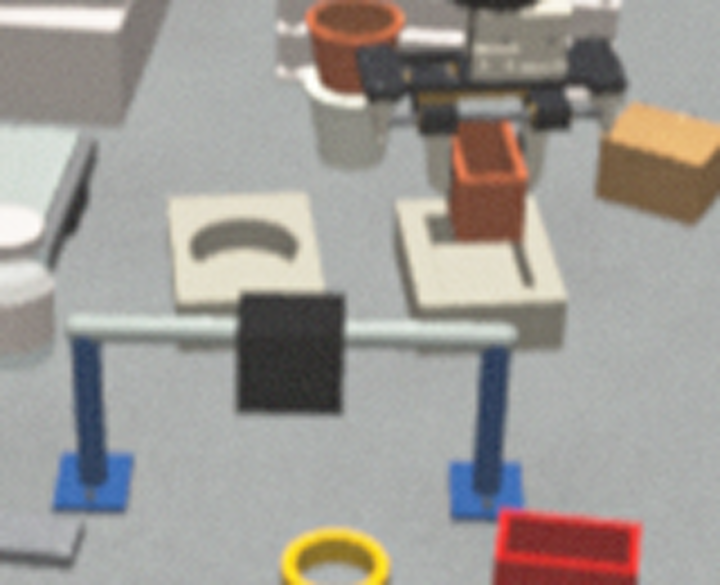

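Call:
drive_tool:
  deltas:
    - {"hand": 1,"tx": 0,"ty": -0.01,"tz": 0.1,"wx": 0,"wy": 0,"wz": 0}
    - {"hand": 1,"tx": 0,"ty": 0,"tz": 0.1,"wx": 0,"wy": 0,"wz": 0}
    - {"hand": 1,"tx": 0,"ty": 0,"tz": 0.06,"wx": 0,"wy": 0,"wz": 0}
    - {"hand": 1,"tx": 0,"ty": 0,"tz": 0,"wx": 0,"wy": 0,"wz": 0}
    - {"hand": 1,"tx": 0,"ty": 0,"tz": 0,"wx": 0,"wy": 0,"wz": 0}
    - {"hand": 1,"tx": 0,"ty": 0,"tz": 0,"wx": 0,"wy": 0,"wz": 0}

```text
time: 21.13
tool_pos: [449.3, -266.1, 99.9]
tcp_rot: [3.141, -0.0, 0.215]
contact_force: [-0.1, -0.1, -2.5]
grip_width: 49.6
```

```bash
python3 - <<'E'
from h import *
o=get_obs();print(o['tool_pos'],o['tcp_rot'],o['contact_force'])
save('scene','scene10.png');save('side','side10.png');save('wrist','w10.png')
im=cv2.imread('pics/scene10.png')
# overlay expected planter bottom/rim at tray pose, underside z
def draw(n,im):
    c,s=np.cos(.2145),np.sin(.2145)
    for z,col in((65,(0,255,0)),(120,(255,255,0))):
        P=[(448.8+c*x-s*y,-266.6+s*x+c*y,z) for x,y in((-25,-45),(25,-45),(25,45),(-25,45))]
        cv2.polylines(im,[np.round((proj(n,P)+.5)*16*5).astype(int)],True,col,1,shift=4)
for n,x0,y0 in(('scene',215,200),('side',325,145)):
    im=cv2.imread(f'pics/{n}10.png'); big=cv2.resize(im,None,fx=5,fy=5,interpolation=cv2.INTER_CUBIC); draw(n,big)
    cv2.imwrite(f'pics/{n}10c.png',big[y0*5:y0*5+400,x0*5:x0*5+450])
E
```

```text
[ 449.32053227 -266.11196655   99.85129725] [ 3.14141740e+00 -2.17457405e-04  2.14714083e-01] [-0.06101536 -0.05160672 -2.50638688]
```

View pics/scene10c.png

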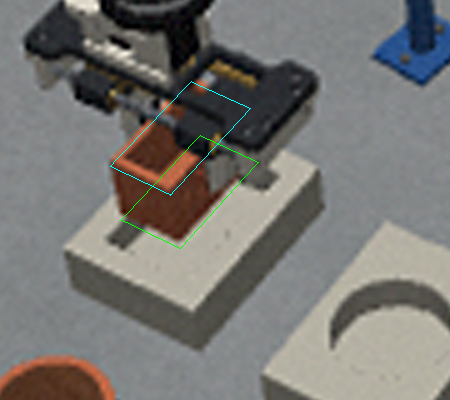

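View pics/side10c.png

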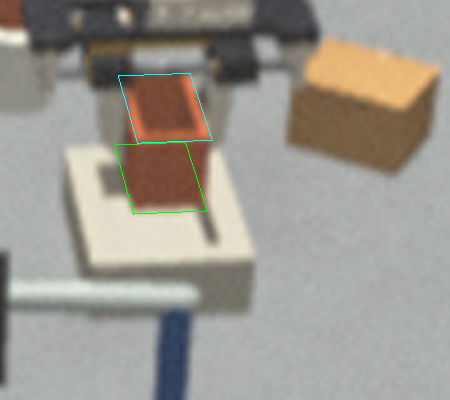

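View pics/w10.png

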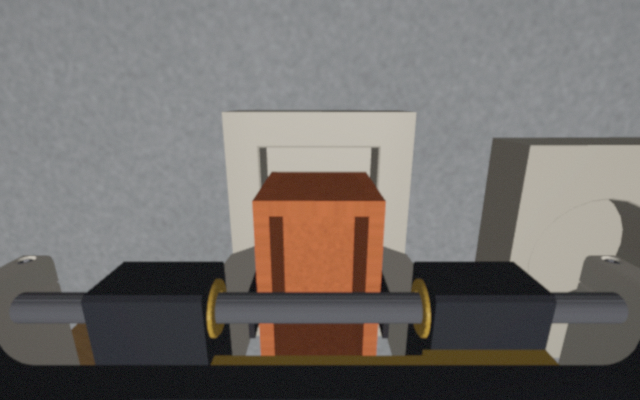

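Both views match the predicted outline to about 1 px. In the wrist view the pocket spans 260–379 and the planter foot 274–366, so it is centred. I'll make a final 1.5 mm trim and let it settle.

Call:
drive_tool:
  deltas:
    - {"hand": 1,"tx": 0,"ty": 0,"tz": 0.035,"wx": 0,"wy": 0,"wz": 0}
    - {"hand": 1,"tx": 0,"ty": 0,"tz": 0,"wx": 0,"wy": 0,"wz": 0}
    - {"hand": 1,"tx": 0,"ty": 0,"tz": 0,"wx": 0,"wy": 0,"wz": 0}
    - {"hand": 1,"tx": 0,"ty": 0,"tz": 0,"wx": 0,"wy": 0,"wz": 0}
    - {"hand": 1,"tx": 0,"ty": 0,"tz": 0,"wx": 0,"wy": 0,"wz": 0}
    - {"hand": 1,"tx": 0,"ty": 0,"tz": 0,"wx": 0,"wy": 0,"wz": 0}

```text
time: 21.78
tool_pos: [449.3, -266.1, 98.4]
tcp_rot: [3.141, -0.0, 0.215]
contact_force: [0.6, 0.2, -2.7]
grip_width: 50.0
```

```bash
python3 - <<'E'
from h import *
o=get_obs();print(o['time'],o['tool_pos'],o['tcp_rot'],o['contact_force'],o['grip_width'],abs(o['dq']).max())
print(close_job())
E
```

```text
21.7833 [ 449.27904647 -266.09279148   98.36175384] [ 3.14149946e+00 -1.33310347e-04  2.14678897e-01] [ 0.60137296  0.16319549 -2.73304779] 50.02974866075637 0.0017611566017241113
the job is handed in; nothing more can be done
None
```

The job is handed in at 21.8 s. The guard hangs on the middle of the bar and has been let go. The planter is still gripped and held level over the oblong pocket.

- **Crossing:** I carried the planter over the bar directly above the guard, with its underside at about 190 mm against the guard's top at 148 mm. No contact force showed in the readings.
- **Final position:** The planter's underside is at about 65 mm, 2 cm above the pocket mouth. By the wrist camera it is within about 1 mm and well under 1° of the pocket's centre and direction. The arm was at rest, and the only force was the planter's weight (2.7 N).
- **Checks:** The outline I predicted matched the scene and side pictures to about 1 pixel. Those two cameras put objects 2–4 mm apart in y, so I took the final alignment from the wrist camera, which saw the planter and the pocket together. I took no picture after the last 1.5 mm of lowering.
- **Refused move:** The first move call was rejected because it left out some fields. Nothing moved.

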